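Fetch the striped panel from behind the row and load it on the scroll saw

TASK

Clear the glue bottle, the wax tin and the sanding block off the front of the stock rack and stand all three on the side tray, then take the striped panel from behind them and lay it flat on the plywood backing board on the saw table, centred on it and with its long side along the board's long side. After that put the bottle, the tin and the block back upright, each exactly where it stood at the start. Do not tip any of the three over, and leave the glass jar alone.

Things in the scene. Friction and masses are not known exactly. Their poses are not given: they have to be found in the camera images.
- bottle: White plastic glue bottle, upright: round body 52 mm across and 85 mm high, then a shoulder and a narrow nozzle up to 115 mm. Origin: centre of its underside, z up. About 0.15 kg. Grip the round body, best about 70 mm above the foot.
- tin: Round bare-metal wax tin, upright: 64 mm across (its lid rim looks 66 mm), 80 mm high. Origin: centre of its underside, z up. About 0.22 kg. Best gripped about 50 mm above the foot.
- block: Pale wooden sanding block standing on end, a layer of cork on one broad face: 48 mm along its x, 62 mm along its y, 85 mm high. Origin: centre of its underside, z up. About 0.17 kg. Grip it across the 48 mm (along its x), about 62 mm above the foot.
- panel: Wooden panel glued up of dark and light stripes, lying flat on the rack behind the row: 150 mm along its x, 60 mm along its y, 18 mm thick. Origin: centre of its underside, z up. About 0.12 kg. It has to be gripped across its 60 mm width; the row in front, 4 mm or more away, leaves no room for a finger until it is cleared.
- rack: Fixed green rack. Origin: underside centre; x from open front (robot side) to back board, y along the row. Base 200 x 280 mm, its top at z = 12 mm; back board 60 mm high at x = 90 to 100; cheeks 26 mm high at |y| = 130 to 140. Flush cork rounds (72 mm) at x = -55, y = -78, 0, 78: bottle, tin and block stand on them in any order, within 4 mm of centre. Loose offcut, 16 high, near x 55, y 108.
- tray: Fixed grey open tray to the robot's left: 300 mm along its x by 140 mm along its y, walls 5 mm thick and 16 mm high, floor 5 mm thick. Origin: centre of its underside on the bench. The side area; empty at the start and long enough for the three things in a line along its x.
- backer: Fixed plywood board on the scroll saw's dark steel table, to the robot's right: 180 mm along its x, 90 mm along its y, 6 mm thick. Origin: centre of its underside, 130 mm above the bench. In its -y direction, 165 mm from its centre, hangs the saw's blade head (lowest fixed part 55 mm above the table); from there the arm runs on in -y, up to 300 mm above the bench.
- jar: Clear glass jar with a metal lid, a bystander on the bench between the rack's front right corner and the saw: 56 mm across, 75 mm high. Origin: centre of its underside. To be left alone.

How it is judged:
By the outcome, as a careful person would: the job done as asked, in the order asked, and still so for the second after the job is handed in, with the robot touching nothing.
It also fails if it takes over 144 s, if anything falls off the work surface, if the arm or the gripper's body presses on something with over 40 N, if the wrist force passes 120 N, or if a joint passes its speed limit or range.

ROBOT

A 6-joint arm with a two-finger parallel gripper is mounted at the origin on the work surface. World frame = base frame: x ahead of the robot, y to its left, z up, the work surface at z = 0. Lengths are in m, angles in rad, forces in N, time in s.
With the tool pointing down it reaches from about 0.275 to 0.825 m from the base axis. Payload 4.9 kg.
Tool frame: the origin (TCP) lies at the very end of the fingers, on their centre line; the grasp point (between the pads) lies 19 mm behind it; z points along the fingers, y is the line along which they close (so a half turn about z gives the same grasp; the last joint's range is limited). The gripper opens to 85 mm and grips with 20 to 120 N. Pads are 22 mm wide; open, the fingers measure 114 mm over their backs; the gripper's body (76 mm by 85 mm) begins 54 mm behind the grasp point. The pads swing forward as they close: fully open they stand 13 mm farther back than shut.
Start: joints at [-1.273, 0.326, -0.193, 1.052, 0, 1.437], TCP at [0.23, -0.5, 0.231] pointing down, gripper open.
Joint ranges: [-2.65, 2.65], [-0.97, 1.79], [-1.3, 1.35], [-1.93, 2.1], [-1.47, 1.37], [-3.14, 3.14]. Speed limits (rad/s): [2.57, 2.57, 3.14, 3.14, 3.14, 3.14].

INTERFACE

Orientations are given as a rotation vector (axis times angle).
In Python, from workcell import robot, grab_frame, job, spot_in gives the robot as it stands. The module is installed in compiled form; this text tells all that it offers.
- The arm moves only by the tool play_rows, never from a script. Its argument "moves" is a list of rows, each an object with "delta_pos": the shift along the tool's x, y, z in m, a list of three; "angular": the turn, a rotation vector about the tool's x, y, z in degrees, a list of three. In form: [{"delta_pos": [dx, dy, dz], "angular": [ax, ay, az]}, ...]. A call has 1 to 8 rows; each row is the pose to reach, as a shift and turn from the pose commanded when the call began, along the tool's axes at that moment; what a row does not reach only later rows make up. A row lasts 1/10 s, in which the tool goes at most 50 mm and 8.59 degrees, less where a joint would pass 70% of its speed; a pose out of reach is approached as far as the arm can. A call with a gripper value outside its range is refused whole. "fingers" is the opening, from -1 (shut) to 1 (fully open), set as the call begins (left out, the last holds). The fingers move at their own pace and stop on an object; "force" is the grip in N (left out, the last holds). Time passes only in rows, so rows that repeat a pose let the fingers close. It gives the time, the measured TCP pose, the force, the opening and the grip force at its end, in the units of the state.
- robot.read_state(): the state, without advancing time (a new reading comes with each control period).
- grab_frame(name): name is "scene" or "top"; returns a dict with "pixels" (480x640x3 uint8, red, green, blue), "vertical_fov" (degrees; the focal length in pixels is half the picture's height over the tangent of half this angle, whatever the lens; pixels are square), "cx", "cy" (the principal point, pixels), "xyz" and "orientation" of the camera in the world. Camera axes: x right, y up, looking along -z (the intrinsics and any distortion apply to the point x, -y, -z); pixel columns grow to the right and rows downward; lengths in m; the calibration is good to about 2 mm. A picture is of the moment at which its call begins. There is no depth.
- job.job_done(): hands the job in; it is judged then, once.
Trained networks look in a picture, given as the dict that the camera call returned (one of the last four; its "shot" number tells which), for a name from the list of things; names that differ only in an ending like _2 or _b are one class to them, and where a whole thing is asked for, a point or a joint stands for the part that bears it (a point fixed in the world has none). Each returns a list of dicts, best first, with "confidence" (0 to 1); they miss things now and then, are a little off and sometimes report something else, mostly with a low value. They report only what shows in the picture. A call takes as long as a camera call.
- spot_in(picture, query): "location" ([x, y, z] in m, in the coordinates of the camera as it stood for that picture, good to about 4 mm: the middle of the surface that is visible of it).
The state is a dict: "clock": time; "q": joint angles; "dq": joint speeds; "tau": joint torques, N m; "tool_pos": TCP position; "orientation": TCP orientation; "force": force on the tool from outside, world axes, zero at the start; "moment": the same for the moment, N m; "opening": finger opening in m; "gripper_force": force on a finger pad.
Only numpy, scipy, OpenCV 4.12 (cv2) and the standard library are available. Lean on these libraries where they do the work, as an engineer would, in place of code of your own. Each camera call takes 0.05 s, during which the arm holds its last target. There are 200 camera calls.

## Working session

There is one attempt and no reset: what is moved stays moved. The work goes in short steps, Python scripts to look and compute and a tool call to move; the robot and the scene stay as the last step left them, time stands still between calls to the robot, and variables do not carry over. Pictures are saved under pics/ and viewed, at most 14 in all, crops included, and the job is handed in when it is done.

Besides the shell and the picture viewer there is one more tool, called after "Call:" as name(argument=value, ...), one argument or row to a line, values as JSON. play_rows: Moves the arm, as the interface text tells. Its arguments: {"type":"object","properties":{"moves":{"type":"array"},"fingers":{"type":"number"},"force":{"type":"number"}},"required":["moves"]}

```bash
mkdir -p pics; cat > h.py <<'E'
import numpy as np, cv2
from scipy.spatial.transform import Rotation as R
from workcell import robot, grab_frame, job, spot_in
def rot(o):
    o=np.array(o,float)
    if o.shape==(3,3): return R.from_matrix(o)
    return R.from_rotvec(o) if o.size==3 else R.from_quat(o)
def save(p,n): cv2.imwrite('pics/'+n,p['pixels'][:,:,::-1])
def K(p):
    f=240/np.tan(np.radians(p['vertical_fov'])/2); return f,p['cx'],p['cy']
def w2px(p,X):
    c=rot(p['orientation']).inv().apply(np.atleast_2d(X)-np.array(p['xyz'])); f,cx,cy=K(p)
    return np.c_[cx+f*c[:,0]/-c[:,2], cy-f*c[:,1]/-c[:,2]]
def px2w(p,uv,z):
    uv=np.atleast_2d(np.array(uv,float)); f,cx,cy=K(p)
    d=rot(p['orientation']).apply(np.c_[(uv[:,0]-cx)/f,-(uv[:,1]-cy)/f,-np.ones(len(uv))])
    o=np.array(p['xyz']); return o+d*((z-o[2])/d[:,2])[:,None]
def spot(p,n,k=2):
    return [(round(s['confidence'],2),np.round(rot(p['orientation']).apply(s['location'])+p['xyz'],4)) for s in spot_in(p,n)[:k]]
E
python3 - <<'E'
from h import *
s=robot.read_state();print(s)
for n in ('scene','top'):
    p=grab_frame(n);save(p,n+'0.png');print(n,{k:v for k,v in p.items() if k!='pixels'})
    for t in 'bottle tin block panel rack tray backer jar'.split(): print(t,spot(p,t))
E
```

```text
{'clock': 0.0, 'q': array([-1.27324005e+00,  3.26924248e-01, -1.93603373e-01,  1.05200011e+00,
        4.84054510e-05,  1.43663867e+00]), 'dq': array([-1.98721895e-05,  1.24926405e-03,  1.75455394e-03,  8.44504242e-04,
       -1.13115695e-03, -4.92214490e-05]), 'tau': array([-1.00080426e-03, -4.43391824e+01,  2.62445515e+01,  1.54106581e-02,
       -1.03656980e-04,  7.24760412e-06]), 'tool_pos': array([ 0.23000619, -0.49894841,  0.23050513]), 'orientation': array([-3.06699693e+00, -6.72510199e-01,  1.46087100e-04]), 'force': array([1.06742934, 0.45388141, 0.28045266]), 'moment': array([-0.00185854, -0.01568737,  0.02091009]), 'gripper_force': 0.0, 'opening': 0.08569129302347042}
scene {'vertical_fov': 47.98400649556257, 'cx': 309.75822220661047, 'cy': 231.2830273502219, 'xyz': array([ 1.31741933, -0.04262004,  0.90139353]), 'orientation': array([0.62862652, 0.60422683, 1.45074177]), 'shot': 1}
bottle [(0.88, array([0.5764, 0.069 , 0.0795]))]
tin [(0.67, array([ 0.588, -0.082,  0.083]))]
block [(0.92, array([5.783e-01, 4.000e-04, 8.300e-02]))]
panel [(0.63, array([ 0.6427, -0.0023,  0
[... 332 characters left out ...]
092145748, 'xyz': array([0.44940198, 0.00822026, 1.09617047]), 'orientation': array([ 0.05073024, -0.04178275, -1.57014241]), 'shot': 2}
bottle [(0.68, array([0.5482, 0.0729, 0.1052])), (0.45, array([ 0.5597, -0.0023,  0.1026]))]
tin [(0.77, array([ 0.5618, -0.0799,  0.0884]))]
block [(0.9, array([ 0.5586, -0.0017,  0.0989])), (0.22, array([ 0.562 , -0.079 ,  0.0893]))]
panel [(0.92, array([ 0.632 , -0.0015,  0.0302])), (0.71, array([0.6353, 0.002 , 0.011 ]))]
rack [(0.85, array([0.6384, 0.0046, 0.0113]))]
tray [(0.88, array([0.5136, 0.3279, 0.008 ]))]
backer [(0.68, array([ 0.4304, -0.316 ,  0.1337])), (0.17, array([0.5479, 0.0731, 0.0977]))]
jar [(0.58, array([ 0.407 , -0.1295,  0.0731]))]
```

View pics/scene0.png

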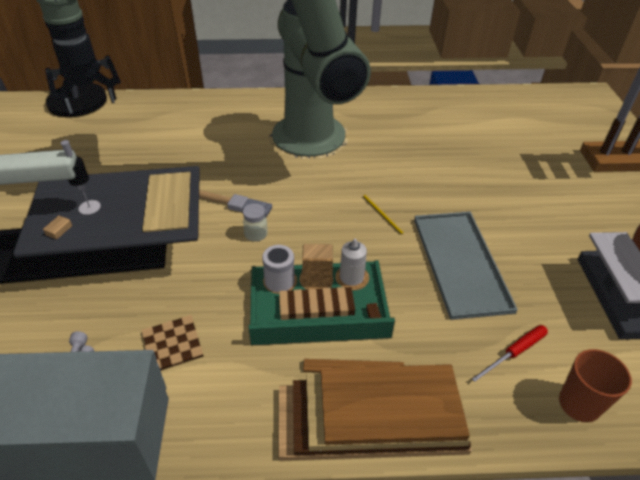

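View pics/top0.png

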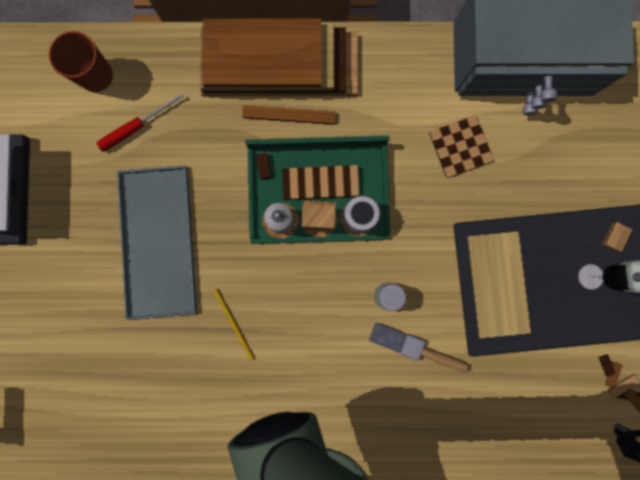

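The scene view shows bottle (353,260), block (318,262), tin (279,268) in front of the panel (317,302). The top view shows bottle (280,217), block (319,217), tin (361,213), panel (322,182), tray (160,243), backer (499,285) and jar (391,296). I'll take closer crops for accurate poses.

```bash
python3 - <<'E'
from h import *
a=cv2.imread('pics/top0.png')
c=cv2.resize(a[130:250,240:400],None,fx=5,fy=5,interpolation=cv2.INTER_CUBIC);cv2.imwrite('pics/c1.png',c)
c=cv2.resize(a[200:360,440:640],None,fx=3.5,fy=3.5,interpolation=cv2.INTER_CUBIC);cv2.imwrite('pics/c2.png',c)
E
```

```text
(no output)
```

View pics/c1.png

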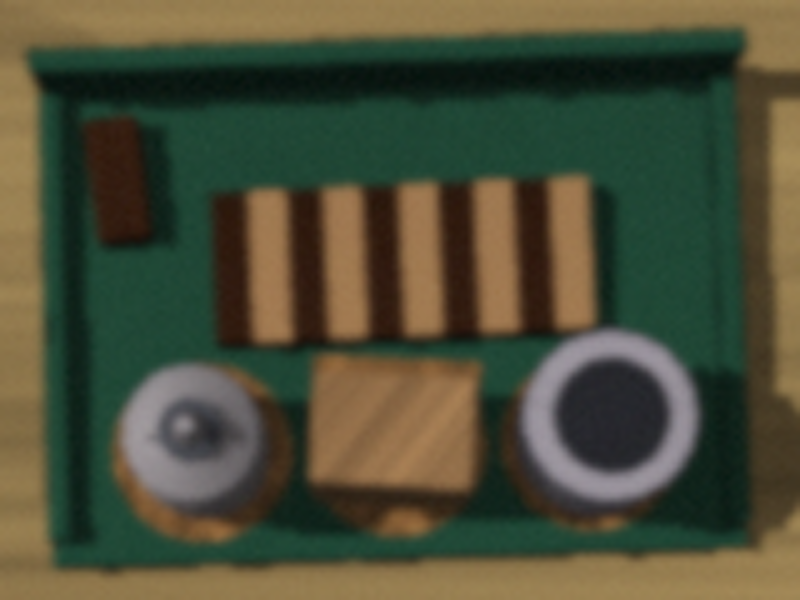

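View pics/c2.png

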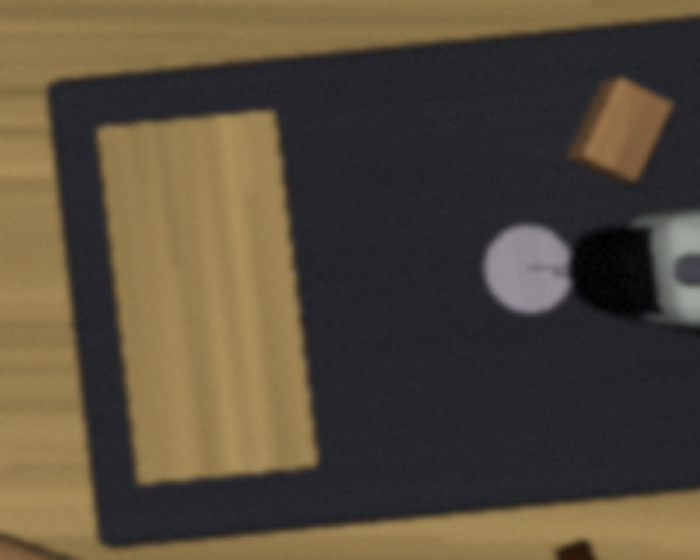

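The crops show the panel's top corners, block top, tin rim (610,416), bottle nozzle (187,425) and backer corners clearly. Next I compute poses.

```bash
cat >> h.py <<'E'
def quad(P,P0):
    """TL,TR,BR,BL -> centre, yaw of TL->TR and TL->BL directions, side lengths"""
    a=(P[1]-P[0]+P[2]-P[3])/2;b=(P[3]-P[0]+P[2]-P[1])/2
    return np.round(P.mean(0),4),np.degrees(np.arctan2([a[1],b[1]],[a[0],b[0]])).round(2),np.linalg.norm(a).round(4),np.linalg.norm(b).round(4)
E
python3 - <<'E'
from h import *
p=grab_frame('top'); q=grab_frame('scene')
c1=lambda L:(np.array(L)+.5)/5-.5+[240,130]
c2=lambda L:(np.array(L)+.5)/3.5-.5+[440,200]
for n,L,z in [('panel',c1([(213,195),(590,176),(597,330),(219,346)]),.030),
 ('block',c1([(316,356),(481,360),(475,490),(308,484)]),.097),
 ('backer',c2([(97,127),(275,110),(318,467),(136,484)]),.136),
 ('tray',[(119,171),(188,167),(197,315),(126,319)],.016)]:
    P=px2w(p,L,z);print(n,*quad(P,0)); print('   scene px',w2px(q,P).round(0).tolist())
for n,u,z in [('tin',(610,416),.092),('nozzle',(187,425),.127),('body',(193,433),.090),('rackFL',(58,567),.012),('rackFR',(750,545),.012),('backL',(30,50),.06),('backR',(745,30),.06)]:
    P=px2w(p,c1([u]),z);print(n,P.round(4),w2px(q,P).round(1))
a=px2w(p,c1([(58,567),(750,545)]),.012);d=a[1]-a[0];print('rack y yaw',np.degrees(np.arctan2(d[1],d[0]))+90, 'len',np.linalg.norm(d))
a=px2w(p,c1([(30,50),(745,30)]),.06);d=a[1]-a[0];print('rack y yaw',np.degrees(np.arctan2(d[1],d[0]))+90, 'len',np.linalg.norm(d))
c=cv2.resize(cv2.imread('pics/scene0.png')[220:350,240:400],None,fx=5,fy=4.6,interpolation=cv2.INTER_CUBIC);cv2.imwrite('pics/c3.png',c)
f=K(p);print(f)
E
```

```text
panel [ 0.6309 -0.0048  0.03  ] [ -87.36 -177.62] 0.15 0.0611
   scene px [[354.0, 308.0], [280.0, 313.0], [279.0, 289.0], [350.0, 285.0]]
block [ 5.594e-01 -4.000e-04  9.700e-02] [-91.75 176.88] 0.0615 0.0481
   scene px [[332.0, 259.0], [302.0, 259.0], [302.0, 242.0], [332.0, 242.0]]
backer [ 0.4307 -0.3175  0.136 ] [ -84.59 -174.58] 0.0911 0.1802
   scene px [[188.0, 225.0], [142.0, 229.0], [149.0, 174.0], [190.0, 170.0]]
tray [0.5115 0.3213 0.016 ] [ -86.73 -175.93] 0.1403 0.2973
   scene px [[515.0, 308.0], [448.0, 312.0], [413.0, 214.0], [470.0, 210.0]]
tin [[ 0.5623 -0.0805  0.092 ]] [[278.  254.1]]
nozzle [[0.5552 0.0747 0.127 ]] [[354.2 238. ]]
body [[0.5562 0.075  0.09  ]] [[353.3 250.9]]
rackFL [[0.5105 0.1341 0.012 ]] [[375.8 259.4]]
rackFR [[ 0.5193 -0.1433  0.012 ]] [[251.1 265.2]]
backL [[0.7086 0.1407 0.06  ]] [[394.1 319.1]]
backR [[ 0.7161 -0.1363  0.06  ]] [[248.3 326.1]]
rack y yaw 1.8231045845356277 len 0.2775796265903926
rack y yaw 1.5592444168507598 len 0.2771997317616591
(np.float64(541.7440205811349), 310.8696748847602, 241.59176092145748)
```

View pics/c3.png

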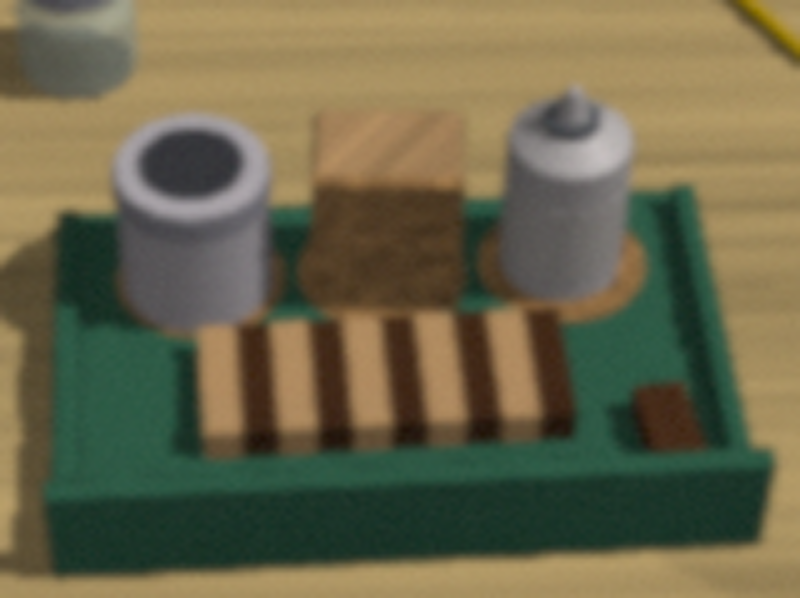

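The scene crop agrees with the top-view projections to within 1–2 px. Everything is consistent, so I move: first clear of the saw with the tool turned square, then above the bottle.

Call:
play_rows(
  moves=[
    {"delta_pos":[0.104,-0.227,-0.02],"angular":[0,0,-65.3]},
    {"delta_pos":[0.104,-0.227,-0.02],"angular":[0,0,-65.3]},
    {"delta_pos":[0.104,-0.227,-0.02],"angular":[0,0,-65.3]},
    {"delta_pos":[0.104,-0.227,-0.02],"angular":[0,0,-65.3]},
    {"delta_pos":[0.104,-0.227,-0.02],"angular":[0,0,-65.3]},
    {"delta_pos":[0.104,-0.227,-0.02],"angular":[0,0,-65.3]},
    {"delta_pos":[0.104,-0.227,-0.02],"angular":[0,0,-65.3]},
    {"delta_pos":[0.104,-0.227,-0.02],"angular":[0,0,-65.3]},
  ],
  fingers=1,
  force=35,
)

```text
clock: 1.8
tool_pos: [0.2298, -0.2496, 0.2517]
orientation: [2.213, 2.227, -0.001]
force: [0.4, -0.1, -0.1]
opening: 0.0852
gripper_force: 0.0
```

Call:
play_rows(
  moves=[
    {"delta_pos":[0,0,0],"angular":[0,0,0]},
    {"delta_pos":[0.2,0.2,0],"angular":[0,0,0]},
    {"delta_pos":[0.2,0.2,0],"angular":[0,0,0]},
    {"delta_pos":[0.2,0.2,0],"angular":[0,0,0]},
    {"delta_pos":[0.2,0.2,0],"angular":[0,0,0]},
    {"delta_pos":[0.2,0.2,0],"angular":[0,0,0]},
    {"delta_pos":[0.2,0.2,0],"angular":[0,0,0]},
    {"delta_pos":[0.2,0.2,0],"angular":[0,0,0]},
  ],
)

```text
clock: 2.6
tool_pos: [0.4319, -0.0473, 0.2511]
orientation: [2.217, 2.226, 0.002]
force: [-1.0, -1.0, 0.3]
opening: 0.0851
gripper_force: 0.0
```

Call:
play_rows(
  moves=[
    {"delta_pos":[0.125,0.127,0],"angular":[0,0,0]},
    {"delta_pos":[0.125,0.127,0],"angular":[0,0,0]},
    {"delta_pos":[0.125,0.127,0],"angular":[0,0,0]},
    {"delta_pos":[0.125,0.127,0],"angular":[0,0,0]},
    {"delta_pos":[0.125,0.127,0.05],"angular":[0,0,0]},
    {"delta_pos":[0.125,0.127,0.1],"angular":[0,0,0]},
    {"delta_pos":[0.125,0.127,0.1],"angular":[0,0,0]},
    {"delta_pos":[0.125,0.127,0.1],"angular":[0,0,0]},
  ],
)

```text
clock: 3.4
tool_pos: [0.5556, 0.0746, 0.1514]
orientation: [-2.222, -2.219, 0.003]
force: [-0.1, 0.4, 0.6]
opening: 0.0853
gripper_force: 0.0
```

```bash
python3 - <<'E'
from h import *
s=robot.read_state();print(s['tool_pos'],s['orientation'],s['q'])
q=grab_frame('scene');cv2.imwrite('pics/s1.png',cv2.resize(q['pixels'][150:330,240:440,::-1],None,fx=3,fy=3,interpolation=cv2.INTER_CUBIC))
print(w2px(q,[s['tool_pos']]))
E
```

```text
[0.55561358 0.07463407 0.15141527] [-2.22156967 -2.21889649  0.00304184] [ 1.94641961e-03  4.12346072e-01 -2.80760739e-01  8.80266922e-01
 -1.56543458e-04  1.57394696e+00]
[[354.99757151 229.51233263]]
```

View pics/s1.png

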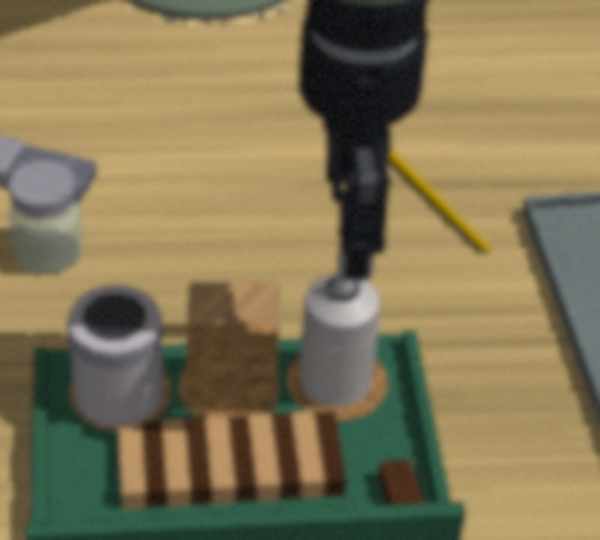

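The gripper stands centred above the bottle, the front finger tip at crop (358,272) over the nozzle (343,288). I descend and grip.

Call:
play_rows(
  moves=[
    {"delta_pos":[0,0.001,0.03],"angular":[0,0,0]},
    {"delta_pos":[0,0.001,0.06],"angular":[0,0,0]},
    {"delta_pos":[0,0.001,0.08],"angular":[0,0,0]},
    {"delta_pos":[0,0.001,0.088],"angular":[0,0,0]},
    {"delta_pos":[0,0.001,0.088],"angular":[0,0,0]},
    {"delta_pos":[0,0.001,0.088],"angular":[0,0,0]},
  ],
)

```text
clock: 4.05
tool_pos: [0.5592, 0.0752, 0.0654]
orientation: [2.219, 2.22, 0.004]
force: [-0.0, -0.3, -0.0]
opening: 0.0855
gripper_force: 0.0
```

Call:
play_rows(
  moves=[
    {"delta_pos":[0,0,0],"angular":[0,0,0]},
    {"delta_pos":[0,0,0],"angular":[0,0,0]},
    {"delta_pos":[0,0,0],"angular":[0,0,0]},
    {"delta_pos":[0,0,0],"angular":[0,0,0]},
    {"delta_pos":[0,0,0],"angular":[0,0,0]},
    {"delta_pos":[0,0,0],"angular":[0,0,0]},
    {"delta_pos":[0,0,0],"angular":[0,0,0]},
    {"delta_pos":[0,0,0],"angular":[0,0,0]},
  ],
  fingers=-1,
  force=35,
)

```text
clock: 4.85
tool_pos: [0.5579, 0.0754, 0.0644]
orientation: [2.22, 2.222, 0.001]
force: [-2.0, -0.7, 5.3]
opening: 0.051
gripper_force: 35.7
```

Call:
play_rows(
  moves=[
    {"delta_pos":[0,0,-0.02],"angular":[0,0,0]},
    {"delta_pos":[0,0,-0.055],"angular":[0,0,0]},
    {"delta_pos":[0,0,-0.09],"angular":[0,0,0]},
    {"delta_pos":[0,0,-0.125],"angular":[0,0,0]},
    {"delta_pos":[0,0,-0.14],"angular":[0,0,0]},
  ],
)

```text
clock: 5.35
tool_pos: [0.5589, 0.0755, 0.207]
orientation: [2.218, 2.22, 0.005]
force: [1.6, -0.7, -1.6]
opening: 0.051
gripper_force: 37.4
```

Call:
play_rows(
  moves=[
    {"delta_pos":[0.03,0.006,0],"angular":[0,0,0]},
    {"delta_pos":[0.07,0.013,0],"angular":[0,0,0]},
    {"delta_pos":[0.11,0.021,0],"angular":[0,0,0]},
    {"delta_pos":[0.15,0.028,0],"angular":[0,0,0]},
    {"delta_pos":[0.19,0.036,0],"angular":[0,0,0]},
    {"delta_pos":[0.225,0.043,0],"angular":[0,0,0]},
    {"delta_pos":[0.25,0.048,0],"angular":[0,0,0]},
    {"delta_pos":[0.253,0.048,0],"angular":[0,0,0]},
  ],
)

```text
clock: 6.15
tool_pos: [0.6049, 0.3317, 0.2026]
orientation: [-2.216, -2.226, -0.001]
force: [1.0, 0.0, -1.4]
opening: 0.051
gripper_force: 37.4
```

Call:
play_rows(
  moves=[
    {"delta_pos":[0,0,0.03],"angular":[0,0,0]},
    {"delta_pos":[0,0,0.07],"angular":[0,0,0]},
    {"delta_pos":[0,0,0.105],"angular":[0,0,0]},
    {"delta_pos":[0,0,0.125],"angular":[0,0,0]},
    {"delta_pos":[0,0,0.138],"angular":[0,0,0]},
    {"delta_pos":[0,0,0.143],"angular":[0,0,0]},
    {"delta_pos":[0,0,0.143],"angular":[0,0,0]},
    {"delta_pos":[0,0,0.143],"angular":[0,0,0]},
  ],
)

```text
clock: 6.95
tool_pos: [0.6062, 0.3287, 0.0618]
orientation: [2.22, 2.221, 0.003]
force: [0.1, 0.1, -1.0]
opening: 0.0507
gripper_force: 37.3
```

```bash
python3 - <<'E'
from h import *
s=robot.read_state();print(s['tool_pos'],s['force'],s['gripper_force'],s['opening'])
q=grab_frame('scene');cv2.imwrite('pics/s2.png',cv2.resize(q['pixels'][150:350,320:540,::-1],None,fx=3,fy=3,interpolation=cv2.INTER_CUBIC))
E
```

```text
[0.60624968 0.32865684 0.06176576] [ 0.10392822  0.09331265 -0.98358491] 37.32901100534946 0.050745906904055074
```

View pics/s2.png

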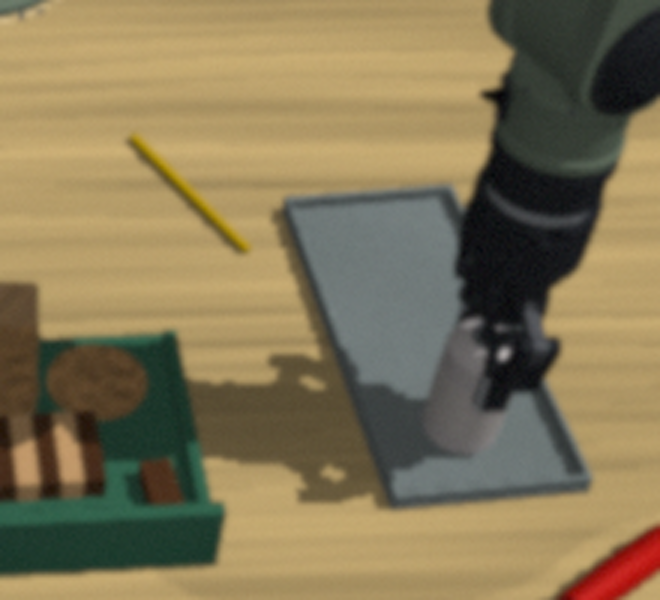

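The bottle is held upright over the tray's far end (foot at crop (463,450)), about 4 mm above the floor. I lower it and release.

Call:
play_rows(
  moves=[
    {"delta_pos":[0,0,0.002],"angular":[0,0,0]},
    {"delta_pos":[0,0,0.004],"angular":[0,0,0]},
    {"delta_pos":[0,0,0.004],"angular":[0,0,0]},
  ],
)

```text
clock: 7.3
tool_pos: [0.6059, 0.3288, 0.0575]
orientation: [2.22, 2.222, 0.003]
force: [-0.3, -0.1, 4.6]
opening: 0.0509
gripper_force: 37.7
```

Call:
play_rows(
  moves=[
    {"delta_pos":[0,0,0],"angular":[0,0,0]},
    {"delta_pos":[0,0,0],"angular":[0,0,0]},
    {"delta_pos":[0,0,0],"angular":[0,0,0]},
    {"delta_pos":[0,0,0],"angular":[0,0,0]},
    {"delta_pos":[0,0,0],"angular":[0,0,0]},
  ],
  fingers=0.75,
)

```text
clock: 7.8
tool_pos: [0.6052, 0.3284, 0.0561]
orientation: [-2.221, -2.222, 0.0]
force: [-0.0, -0.3, -0.4]
opening: 0.0748
gripper_force: 0.0
```

Call:
play_rows(
  moves=[
    {"delta_pos":[0,0,-0.02],"angular":[0,0,0]},
    {"delta_pos":[0,0,-0.06],"angular":[0,0,0]},
    {"delta_pos":[0,0,-0.1],"angular":[0,0,0]},
    {"delta_pos":[0,0,-0.137],"angular":[0,0,0]},
    {"delta_pos":[0,0,-0.137],"angular":[0,0,0]},
  ],
)

```text
clock: 8.3
tool_pos: [0.6085, 0.3298, 0.2002]
orientation: [2.218, 2.219, 0.016]
force: [0.1, 0.5, -0.0]
opening: 0.0749
gripper_force: 0.0
```

Call:
play_rows(
  moves=[
    {"delta_pos":[-0.3277,-0.045,0],"angular":[0,0,2.4]},
    {"delta_pos":[-0.3277,-0.045,0],"angular":[0,0,2.4]},
    {"delta_pos":[-0.3277,-0.045,0],"angular":[0,0,2.4]},
    {"delta_pos":[-0.3277,-0.045,0],"angular":[0,0,2.4]},
    {"delta_pos":[-0.3277,-0.045,0],"angular":[0,0,2.4]},
    {"delta_pos":[-0.3277,-0.045,0],"angular":[0,0,2.4]},
    {"delta_pos":[-0.3277,-0.045,0],"angular":[0,0,2.4]},
    {"delta_pos":[-0.3277,-0.045,0],"angular":[0,0,2.4]},
  ],
  fingers=1,
)

```text
clock: 9.1
tool_pos: [0.5597, -0.0031, 0.1929]
orientation: [2.273, 2.169, -0.002]
force: [0.1, 0.6, 0.2]
opening: 0.0852
gripper_force: 0.0
```

```bash
python3 - <<'E'
from h import *
s=robot.read_state();print(s['tool_pos'],s['orientation'],s['opening'])
q=grab_frame('scene');print(spot(q,'bottle'),spot(q,'block'))
save(q,'s3.png')
E
```

```text
[ 0.55974456 -0.00305203  0.19287424] [ 2.27278289e+00  2.16856867e+00 -1.84096652e-03] 0.08524017378150801
[(0.97, array([0.6222, 0.3181, 0.0721]))] [(0.57, array([ 0.5789, -0.0016,  0.0826]))]
```

Call:
play_rows(
  moves=[
    {"delta_pos":[0,0,0.03],"angular":[0,0,0]},
    {"delta_pos":[0,0,0.07],"angular":[0,0,0]},
    {"delta_pos":[0,0,0.105],"angular":[0,0,0]},
    {"delta_pos":[0,0,0.125],"angular":[0,0,0]},
    {"delta_pos":[0,0,0.138],"angular":[0,0,0]},
    {"delta_pos":[0,0,0.138],"angular":[0,0,0]},
    {"delta_pos":[0,0,0.138],"angular":[0,0,0]},
  ],
)

```text
clock: 9.95
tool_pos: [0.5611, 0.0014, 0.0559]
orientation: [2.265, 2.176, 0.001]
force: [-0.3, 0.5, 0.5]
opening: 0.0854
gripper_force: 0.0
```

Call:
play_rows(
  moves=[
    {"delta_pos":[0,0,0],"angular":[0,0,0]},
    {"delta_pos":[0,0,0],"angular":[0,0,0]},
    {"delta_pos":[0,0,0],"angular":[0,0,0]},
    {"delta_pos":[0,0,0],"angular":[0,0,0]},
    {"delta_pos":[0,0,0],"angular":[0,0,0]},
    {"delta_pos":[0,0,0],"angular":[0,0,0]},
    {"delta_pos":[0,0,0],"angular":[0,0,0]},
    {"delta_pos":[0,0,0],"angular":[0,0,0]},
  ],
  fingers=-1,
)

```text
clock: 10.75
tool_pos: [0.5612, 0.0006, 0.0564]
orientation: [2.266, 2.174, 0.002]
force: [-1.0, 0.8, 6.7]
opening: 0.0478
gripper_force: 38.2
```

Call:
play_rows(
  moves=[
    {"delta_pos":[0,0,-0.02],"angular":[0,0,0]},
    {"delta_pos":[0,0,-0.055],"angular":[0,0,0]},
    {"delta_pos":[0,0,-0.09],"angular":[0,0,0]},
    {"delta_pos":[0,0,-0.125],"angular":[0,0,0]},
    {"delta_pos":[0,0,-0.14],"angular":[0,0,0]},
    {"delta_pos":[0,0,-0.14],"angular":[0,0,-2.4]},
  ],
)

```text
clock: 11.35
tool_pos: [0.5622, 0.0004, 0.1984]
orientation: [2.217, 2.22, 0.005]
force: [-0.6, -0.1, -1.7]
opening: 0.0478
gripper_force: 37.6
```

Call:
play_rows(
  moves=[
    {"delta_pos":[0.03,-0.005,0],"angular":[0,0,0]},
    {"delta_pos":[0.075,-0.012,0],"angular":[0,0,0]},
    {"delta_pos":[0.12,-0.02,0],"angular":[0,0,0]},
    {"delta_pos":[0.165,-0.027,0],"angular":[0,0,0]},
    {"delta_pos":[0.21,-0.034,0],"angular":[0,0,0]},
    {"delta_pos":[0.255,-0.04,0],"angular":[0,0,0]},
    {"delta_pos":[0.3,-0.047,0],"angular":[0,0,0]},
    {"delta_pos":[0.322,-0.05,0],"angular":[0,0,0]},
  ],
)

```text
clock: 12.15
tool_pos: [0.509, 0.326, 0.195]
orientation: [-2.216, -2.225, -0.001]
force: [0.2, -1.2, -1.0]
opening: 0.0475
gripper_force: 37.5
```

Call:
play_rows(
  moves=[
    {"delta_pos":[0,0,0],"angular":[0,0,0]},
    {"delta_pos":[0,0,0.035],"angular":[0,0,0]},
    {"delta_pos":[0,0,0.075],"angular":[0,0,0]},
    {"delta_pos":[0,0,0.11],"angular":[0,0,0]},
    {"delta_pos":[0,0,0.13],"angular":[0,0,0]},
    {"delta_pos":[0,0,0.14],"angular":[0,0,0]},
    {"delta_pos":[0,0,0.144],"angular":[0,0,0]},
    {"delta_pos":[0,0,0.144],"angular":[0,0,0]},
  ],
)

```text
clock: 12.95
tool_pos: [0.5107, 0.3223, 0.0517]
orientation: [2.221, 2.221, 0.001]
force: [-1.0, -0.3, -1.0]
opening: 0.0478
gripper_force: 37.5
```

Call:
play_rows(
  moves=[
    {"delta_pos":[0,0,0.0015],"angular":[0,0,0]},
    {"delta_pos":[0,0,0.003],"angular":[0,0,0]},
    {"delta_pos":[0,0,0.003],"angular":[0,0,0]},
  ],
)

```text
clock: 13.25
tool_pos: [0.5113, 0.3231, 0.0494]
orientation: [2.22, 2.222, 0.004]
force: [0.6, 0.2, 0.9]
opening: 0.0477
gripper_force: 37.7
```

Call:
play_rows(
  moves=[
    {"delta_pos":[0,0,0.0005],"angular":[0,0,0]},
    {"delta_pos":[0,0,0.0005],"angular":[0,0,0]},
    {"delta_pos":[0,0,0.0005],"angular":[0,0,0]},
    {"delta_pos":[0,0,0],"angular":[0,0,0]},
    {"delta_pos":[0,0,0],"angular":[0,0,0]},
  ],
  fingers=0.7,
)

```text
clock: 13.75
tool_pos: [0.5103, 0.3227, 0.0483]
orientation: [2.221, 2.222, 0.0]
force: [1.4, -0.3, 0.6]
opening: 0.072
gripper_force: 0.0
```

Call:
play_rows(
  moves=[
    {"delta_pos":[0,0,-0.02],"angular":[0,0,0]},
    {"delta_pos":[0,0,-0.06],"angular":[0,0,0]},
    {"delta_pos":[0,0,-0.1],"angular":[0,0,0]},
    {"delta_pos":[0,0,-0.145],"angular":[0,0,0]},
    {"delta_pos":[0,0,-0.145],"angular":[0,0,0]},
    {"delta_pos":[-0.05,0.01,-0.145],"angular":[0,0,0]},
    {"delta_pos":[-0.1,0.02,-0.145],"angular":[0,0,0]},
  ],
)

```text
clock: 14.45
tool_pos: [0.5298, 0.2247, 0.1932]
orientation: [2.216, 2.226, 0.001]
force: [0.2, -0.7, -0.8]
opening: 0.0727
gripper_force: 0.0
```

Call:
play_rows(
  moves=[
    {"delta_pos":[-0.3025,0.033,0],"angular":[0,0,0]},
    {"delta_pos":[-0.3025,0.033,0],"angular":[0,0,0]},
    {"delta_pos":[-0.3025,0.033,0],"angular":[0,0,0]},
    {"delta_pos":[-0.3025,0.033,0],"angular":[0,0,0]},
    {"delta_pos":[-0.3025,0.033,0],"angular":[0,0,0]},
    {"delta_pos":[-0.3025,0.033,0],"angular":[0,0,0]},
    {"delta_pos":[-0.3025,0.033,0],"angular":[0,0,0]},
    {"delta_pos":[-0.3025,0.033,0],"angular":[0,0,0]},
  ],
  fingers=1,
)

```text
clock: 15.25
tool_pos: [0.5628, -0.0792, 0.1926]
orientation: [-2.223, -2.218, 0.0]
force: [-0.0, 0.7, 0.6]
opening: 0.0853
gripper_force: 0.0
```

```bash
python3 - <<'E'
from h import *
s=robot.read_state();print(s['tool_pos'],s['orientation'],s['opening'])
q=grab_frame('scene');print(spot(q,'bottle'),spot(q,'block'),spot(q,'tin'))
cv2.imwrite('pics/s4.png',q['pixels'][130:350,150:560,::-1])
E
```

```text
[ 0.56278285 -0.07916085  0.1925639 ] [-2.22328710e+00 -2.21799674e+00  2.74571955e-04] 0.08525684889828986
[(0.9, array([0.623 , 0.3168, 0.0736]))] [(0.69, array([0.5308, 0.3145, 0.0723]))] [(0.63, array([ 0.5867, -0.0829,  0.0862]))]
```

View pics/s4.png

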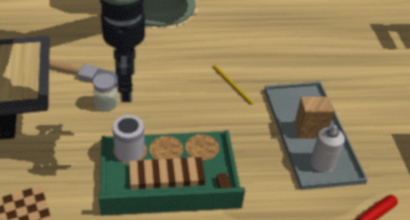

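Block (crop (313,115)) and bottle (328,150) stand upright in the tray, and the gripper is over the tin (128,135). Next I grip the tin.

Call:
play_rows(
  moves=[
    {"delta_pos":[0,0,0.03],"angular":[0,0,0]},
    {"delta_pos":[0,0,0.07],"angular":[0,0,0]},
    {"delta_pos":[0,0,0.105],"angular":[0,0,0]},
    {"delta_pos":[0,0,0.13],"angular":[0,0,0]},
    {"delta_pos":[0,0,0.15],"angular":[0,0,0]},
    {"delta_pos":[0,0,0.15],"angular":[0,0,0]},
    {"delta_pos":[0,0,0.15],"angular":[0,0,0]},
  ],
)

```text
clock: 16.15
tool_pos: [0.5631, -0.0767, 0.0435]
orientation: [-2.218, -2.224, 0.0]
force: [0.8, -0.4, 0.2]
opening: 0.0853
gripper_force: 0.0
```

Call:
play_rows(
  moves=[
    {"delta_pos":[0,0,0],"angular":[0,0,0]},
    {"delta_pos":[0,0,0],"angular":[0,0,0]},
    {"delta_pos":[0,0,0],"angular":[0,0,0]},
    {"delta_pos":[0,0,0],"angular":[0,0,0]},
    {"delta_pos":[0,0,0],"angular":[0,0,0]},
    {"delta_pos":[0,0,0],"angular":[0,0,0]},
    {"delta_pos":[0,0,0],"angular":[0,0,0]},
  ],
  fingers=-1,
)

```text
clock: 16.85
tool_pos: [0.5644, -0.0778, 0.045]
orientation: [2.219, 2.221, 0.003]
force: [-0.6, 1.3, 6.5]
opening: 0.0632
gripper_force: 38.6
```

Call:
play_rows(
  moves=[
    {"delta_pos":[0,0,-0.02],"angular":[0,0,0]},
    {"delta_pos":[0,0,-0.055],"angular":[0,0,0]},
    {"delta_pos":[0,0,-0.09],"angular":[0,0,0]},
    {"delta_pos":[0,0,-0.125],"angular":[0,0,0]},
    {"delta_pos":[0,0,-0.14],"angular":[0,0,0]},
    {"delta_pos":[0.03,-0.01,-0.14],"angular":[0,0,0]},
    {"delta_pos":[0.07,-0.025,-0.14],"angular":[0,0,0]},
    {"delta_pos":[0.1,-0.035,-0.14],"angular":[0,0,0]},
  ],
)

```text
clock: 17.65
tool_pos: [0.5269, 0.0235, 0.1837]
orientation: [-2.221, -2.221, -0.001]
force: [-0.2, -0.1, -2.6]
opening: 0.0634
gripper_force: 39.4
```

Call:
play_rows(
  moves=[
    {"delta_pos":[0.04,-0.015,0],"angular":[0,0,0]},
    {"delta_pos":[0.08,-0.03,0],"angular":[0,0,0]},
    {"delta_pos":[0.12,-0.045,0],"angular":[0,0,0]},
    {"delta_pos":[0.16,-0.06,0],"angular":[0,0,0]},
    {"delta_pos":[0.2,-0.075,0],"angular":[0,0,0]},
    {"delta_pos":[0.24,-0.09,0],"angular":[0,0,0]},
    {"delta_pos":[0.275,-0.104,0],"angular":[0,0,0]},
    {"delta_pos":[0.295,-0.112,0],"angular":[0,0,0]},
  ],
)

```text
clock: 18.45
tool_pos: [0.4145, 0.3193, 0.1837]
orientation: [-2.217, -2.225, -0.001]
force: [0.6, 0.8, -1.5]
opening: 0.0638
gripper_force: 39.4
```

Call:
play_rows(
  moves=[
    {"delta_pos":[0,0,0],"angular":[0,0,0]},
    {"delta_pos":[0,0,0.035],"angular":[0,0,0]},
    {"delta_pos":[0,0,0.075],"angular":[0,0,0]},
    {"delta_pos":[0,0,0.11],"angular":[0,0,0]},
    {"delta_pos":[0,0,0.13],"angular":[0,0,0]},
    {"delta_pos":[0,0,0.14],"angular":[0,0,0]},
    {"delta_pos":[0,0,0.144],"angular":[0,0,0]},
    {"delta_pos":[0,0,0.144],"angular":[0,0,0]},
  ],
)

```text
clock: 19.25
tool_pos: [0.4165, 0.3169, 0.0397]
orientation: [2.221, 2.221, 0.001]
force: [-0.1, 0.7, -2.2]
opening: 0.0631
gripper_force: 39.5
```

Call:
play_rows(
  moves=[
    {"delta_pos":[0,0,0.0015],"angular":[0,0,0]},
    {"delta_pos":[0,0,0.003],"angular":[0,0,0]},
    {"delta_pos":[0,0,0.003],"angular":[0,0,0]},
  ],
)

```text
clock: 19.55
tool_pos: [0.417, 0.3177, 0.038]
orientation: [2.22, 2.222, 0.004]
force: [0.5, -0.4, 5.5]
opening: 0.0635
gripper_force: 40.0
```

Call:
play_rows(
  moves=[
    {"delta_pos":[0,0,0],"angular":[0,0,0]},
    {"delta_pos":[0,0,0],"angular":[0,0,0]},
    {"delta_pos":[0,0,0],"angular":[0,0,0]},
    {"delta_pos":[0,0,0],"angular":[0,0,0]},
    {"delta_pos":[0,0,0],"angular":[0,0,0]},
  ],
  fingers=0.8,
)

```text
clock: 20.05
tool_pos: [0.4158, 0.317, 0.0362]
orientation: [-2.221, -2.222, 0.0]
force: [0.3, -0.6, -0.0]
opening: 0.0769
gripper_force: 0.0
```

Call:
play_rows(
  moves=[
    {"delta_pos":[0,0,-0.02],"angular":[0,0,0]},
    {"delta_pos":[0,0,-0.06],"angular":[0,0,0]},
    {"delta_pos":[0,0,-0.1],"angular":[0,0,0]},
    {"delta_pos":[0,0,-0.137],"angular":[0,0,0]},
    {"delta_pos":[0,0,-0.137],"angular":[0,0,0]},
  ],
)

```text
clock: 20.55
tool_pos: [0.4189, 0.3188, 0.1784]
orientation: [2.219, 2.221, 0.014]
force: [0.6, 0.1, 0.1]
opening: 0.0769
gripper_force: 0.0
```

```bash
python3 - <<'E'
from h import *
p=grab_frame('top');save(p,'t1.png')
s=robot.read_state();print(s['tool_pos'],s['orientation'])
for n in ('bottle','block','tin','panel'):print(n,spot(p,n))
cv2.imwrite('pics/t1c.png',cv2.resize(p['pixels'][130:330,100:400,::-1],None,fx=2.6,fy=2.6,interpolation=cv2.INTER_CUBIC))
E
```

```text
[0.4176683  0.31806874 0.17588785] [2.2194483  2.22118393 0.00870446]
bottle [(0.87, array([0.596 , 0.319 , 0.0914]))]
block [(0.74, array([0.5127, 0.3102, 0.0942]))]
tin [(0.83, array([0.4183, 0.3038, 0.0844]))]
panel [(0.79, array([ 0.6336, -0.0057,  0.0324])), (0.33, array([ 0.4105, -0.1309,  0.0779]))]
```

View pics/t1c.png

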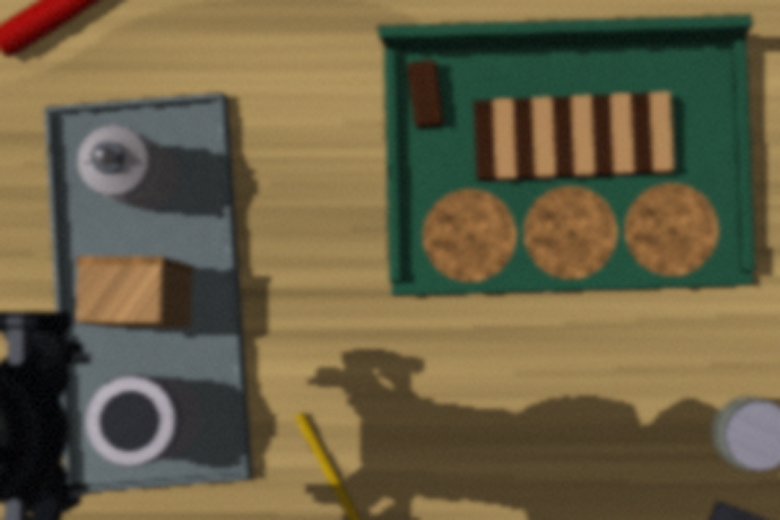

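All three stand upright in the tray: bottle (113,160), block (120,290), tin (130,421) in the crop. The panel (575,136) is undisturbed and the cork rounds are visible. I'll use the rounds and these placements to check the vision-to-TCP offset.

```bash
python3 - <<'E'
from h import *
p=grab_frame('top');q=grab_frame('scene');cv2.imwrite('pics/s5.png',cv2.resize(q['pixels'][220:350,240:400,::-1],None,fx=5,fy=4.6,interpolation=cv2.INTER_CUBIC))
c=lambda L:(np.array(L)+.5)/2.6-.5+[100,130]
for n,u,z in [('tin',(130,421),.085),('body',(113,160),.083),('ck_bottle',(469.5,235),.012),('ck_block',(571,232.5),.012),('ck_tin',(672,229.5),.012)]:
    print(n,px2w(p,c([u]),z).round(4))
print('block',*quad(px2w(p,c([(78,256),(165,256),(163,327),(76,325)]),.09),0))
print('panel',*quad(px2w(p,c([(474,101),(673,91),(677,172),(478,181)]),.03),0))
# panel via stripes mask in scene & top, minAreaRect on brightness vs green
for im,n in((p,'top'),(q,'scene')):
    a=im['pixels'].astype(int); m=((a[:,:,0]>a[:,:,1]+8)).astype(np.uint8)*255
    uv=w2px(im,[[.631,-.004,.03]])[0]; roi=np.zeros_like(m); poly=w2px(im,[[.593,.09,.03],[.676,.086,.03],[.676,-.095,.03],[.593,-.09,.03]]).astype(np.int32)
    cv2.fillConvexPoly(roi,poly,255); m&=roi; m=cv2.morphologyEx(m,cv2.MORPH_OPEN,np.ones((3,3)))
    k=max(cv2.findContours(m,0,2)[0],key=cv2.contourArea)
    W=px2w(im,k[:,0,:],.03)[:,:2]; r=cv2.minAreaRect((W*1000).astype(np.float32));print(n,r)
s=robot.read_state();print(s['tool_pos'],s['orientation'])
E
```

```text
tin [[0.4157 0.3142 0.085 ]]
body [[0.6044 0.3305 0.083 ]]
ck_bottle [[0.5567 0.0759 0.012 ]]
ck_block [[ 0.5586 -0.0025  0.012 ]]
ck_tin [[ 0.5609 -0.0806  0.012 ]]
block [0.5087 0.3212 0.09  ] [-90.66 179.41] 0.0625 0.0503
panel [ 0.6306 -0.0058  0.03  ] [ -87.28 -177.23] 0.152 0.062
top ((630.8041381835938, -5.114311218261719), (62.314727783203125, 149.25283813476562), 2.523890256881714)
scene ((632.8787841796875, -0.31769561767578125), (83.57221221923828, 180.1650848388672), 0.7840312123298645)
[0.41496236 0.31650034 0.17182607] [-2.22015211 -2.22165381  0.00431402]
```

Call:
play_rows(
  moves=[
    {"delta_pos":[-0.3195,0.2154,0],"angular":[0,0,-2.6]},
    {"delta_pos":[-0.3195,0.2154,0],"angular":[0,0,-2.6]},
    {"delta_pos":[-0.3195,0.2154,0],"angular":[0,0,-2.6]},
    {"delta_pos":[-0.3195,0.2154,0],"angular":[0,0,-2.6]},
    {"delta_pos":[-0.3195,0.2154,0],"angular":[0,0,-2.6]},
    {"delta_pos":[-0.3195,0.2154,0],"angular":[0,0,-2.6]},
    {"delta_pos":[-0.3195,0.2154,0],"angular":[0,0,-2.6]},
    {"delta_pos":[-0.3195,0.2154,0],"angular":[0,0,-2.6]},
  ],
  fingers=0.85,
)

```text
clock: 21.7
tool_pos: [0.6324, -0.0054, 0.1719]
orientation: [-2.172, -2.269, 0.002]
force: [1.3, 0.2, 0.7]
opening: 0.0788
gripper_force: 0.0
```

Call:
play_rows(
  moves=[
    {"delta_pos":[0,0,0],"angular":[0,0,0]},
    {"delta_pos":[0,0,0.03],"angular":[0,0,0]},
    {"delta_pos":[0,0,0.07],"angular":[0,0,0]},
    {"delta_pos":[0,0,0.11],"angular":[0,0,0]},
    {"delta_pos":[0,0,0.133],"angular":[0,0,0]},
    {"delta_pos":[0,0,0.133],"angular":[0,0,0]},
    {"delta_pos":[0,0,0.133],"angular":[0,0,0]},
  ],
)

```text
clock: 22.4
tool_pos: [0.6308, -0.0016, 0.04]
orientation: [-2.168, -2.272, 0.001]
force: [-0.1, -0.4, 0.5]
opening: 0.0787
gripper_force: 0.0
```

```bash
python3 - <<'E'
from h import *
s=robot.read_state();print(s['tool_pos'],s['orientation'],s['opening'],s['force'])
q=grab_frame('scene');cv2.imwrite('pics/s6.png',cv2.resize(q['pixels'][200:350,230:410,::-1],None,fx=4,fy=4,interpolation=cv2.INTER_CUBIC))
E
```

```text
[ 0.63075861 -0.00162219  0.03998239] [-2.16784583e+00 -2.27168245e+00  1.45172938e-03] 0.07873065849231999 [-0.12978629 -0.35302625  0.479891  ]
```

View pics/s6.png

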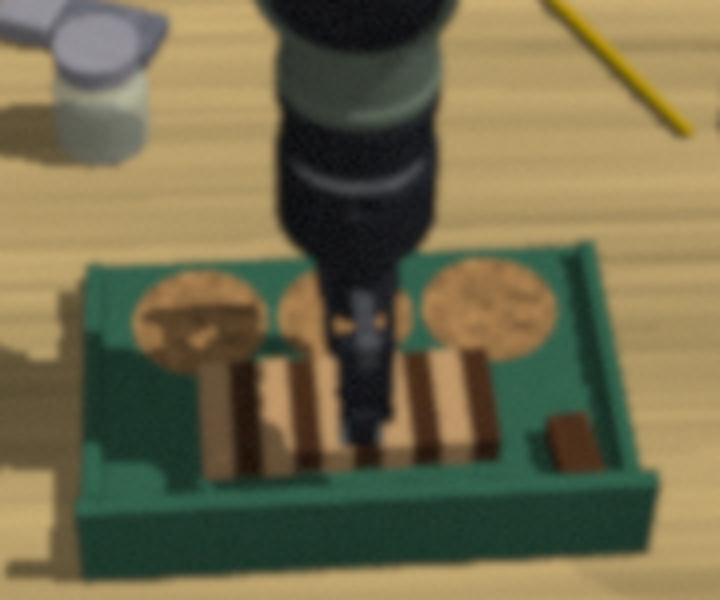

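The gripper straddles the panel, finger at crop (362,400) and panel middle near (349,410), so it sits a few mm left of centre. I shift 4 mm and go down.

Call:
play_rows(
  moves=[
    {"delta_pos":[-0.004,0,0.01],"angular":[0,0,0]},
    {"delta_pos":[-0.004,0,0.02],"angular":[0,0,0]},
    {"delta_pos":[-0.004,0,0.028],"angular":[0,0,0]},
    {"delta_pos":[-0.004,0,0.03],"angular":[0,0,0]},
    {"delta_pos":[-0.004,0,0.03],"angular":[0,0,0]},
  ],
)

```text
clock: 22.95
tool_pos: [0.6311, -0.0063, 0.0096]
orientation: [-2.169, -2.271, 0.001]
force: [-0.0, 0.3, -0.5]
opening: 0.079
gripper_force: 0.0
```

Call:
play_rows(
  moves=[
    {"delta_pos":[0,0,0],"angular":[0,0,0]},
    {"delta_pos":[0,0,0],"angular":[0,0,0]},
    {"delta_pos":[0,0,0],"angular":[0,0,0]},
    {"delta_pos":[0,0,0],"angular":[0,0,0]},
    {"delta_pos":[0,0,0],"angular":[0,0,0]},
    {"delta_pos":[0,0,0],"angular":[0,0,0]},
  ],
  fingers=-1,
  force=40,
)

```text
clock: 23.55
tool_pos: [0.6322, -0.0063, 0.0109]
orientation: [2.169, 2.271, 0.001]
force: [-0.7, 0.4, 5.2]
opening: 0.059
gripper_force: 44.8
```

Call:
play_rows(
  moves=[
    {"delta_pos":[0,0,-0.02],"angular":[0,0,0]},
    {"delta_pos":[0,0,-0.06],"angular":[0,0,0]},
    {"delta_pos":[0,0,-0.1],"angular":[0,0,0]},
    {"delta_pos":[0,0,-0.14],"angular":[0,0,0]},
    {"delta_pos":[0,0,-0.18],"angular":[0,0,0]},
    {"delta_pos":[0,0,-0.22],"angular":[0,0,0]},
    {"delta_pos":[0,0,-0.22],"angular":[0,0,0]},
    {"delta_pos":[0,0,-0.22],"angular":[0,0,0]},
  ],
)

```text
clock: 24.35
tool_pos: [0.6318, -0.0063, 0.2305]
orientation: [2.169, 2.271, 0.001]
force: [0.2, -0.6, -1.4]
opening: 0.0592
gripper_force: 44.1
```

```bash
python3 - <<'E'
from h import *
s=robot.read_state();print(s['tool_pos'],s['orientation'],s['opening'],s['force'],s['q'])
p=grab_frame('top'); print(spot(p,'panel'))
cv2.imwrite('pics/t2.png',cv2.resize(p['pixels'][120:260,230:410,::-1],None,fx=4,fy=4,interpolation=cv2.INTER_CUBIC))
E
```

```text
[ 0.63183013 -0.00634198  0.23051542] [2.16912553e+00 2.27146964e+00 8.63398307e-04] 0.05919067035996125 [ 0.19643274 -0.58407251 -1.40419424] [-1.26772256e-01  4.79778999e-01  3.92540344e-02  1.12931428e+00
 -2.28299251e-05  1.39793745e+00]
[]
```

View pics/t2.png

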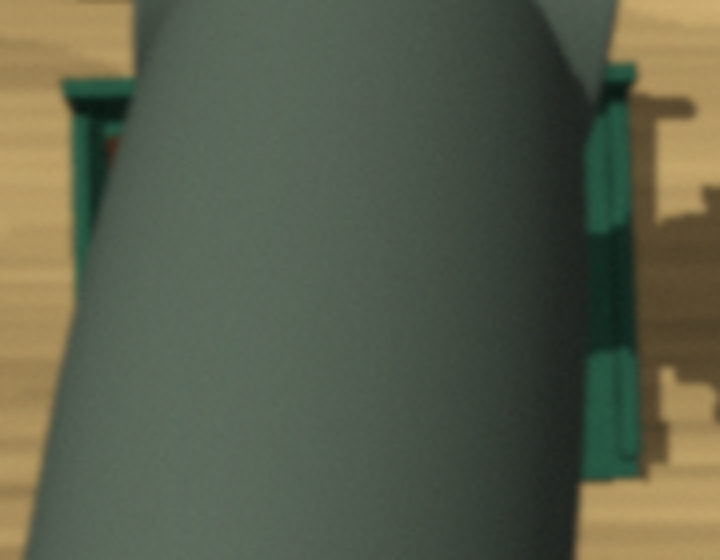

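The arm hides the panel in the top view, but the grip (59 mm, 44 N) is good. Next I carry it toward the board while turning.

Call:
play_rows(
  moves=[
    {"delta_pos":[-0.03,-0.021,0],"angular":[0,0,6]},
    {"delta_pos":[-0.068,-0.048,0],"angular":[0,0,14]},
    {"delta_pos":[-0.106,-0.075,0],"angular":[0,0,22]},
    {"delta_pos":[-0.144,-0.102,0],"angular":[0,0,30]},
    {"delta_pos":[-0.182,-0.129,0],"angular":[0,0,38]},
    {"delta_pos":[-0.22,-0.156,0],"angular":[0,0,46]},
    {"delta_pos":[-0.26,-0.185,0],"angular":[0,0,54]},
    {"delta_pos":[-0.29,-0.206,0],"angular":[0,0,60]},
  ],
)

```text
clock: 25.25
tool_pos: [0.4365, -0.3066, 0.2282]
orientation: [-3.015, -0.872, 0.004]
force: [1.1, 0.2, -1.9]
opening: 0.0594
gripper_force: 44.1
```

Call:
play_rows(
  moves=[
    {"delta_pos":[0,0,0],"angular":[0,0,7]},
    {"delta_pos":[0,0,0],"angular":[0,0,14]},
    {"delta_pos":[0,0,0],"angular":[0,0,21]},
    {"delta_pos":[0,0,0],"angular":[0,0,27.2]},
    {"delta_pos":[0,0,0],"angular":[0,0,27.2]},
    {"delta_pos":[0,0,0],"angular":[0,0,27.2]},
  ],
)

```text
clock: 25.85
tool_pos: [0.4386, -0.3049, 0.2288]
orientation: [-3.136, -0.153, 0.003]
force: [0.3, -1.0, -1.3]
opening: 0.059
gripper_force: 44.1
```

```bash
cat >> h.py <<'E'
def todelta(target,yaw_y=None):
    """tool-frame shift (m) and tool-z turn (deg) from measured pose; yaw_y = wanted world yaw of tool y"""
    P=[];O=[]
    for _ in range(5):
        s=robot.read_state();P.append(s['tool_pos']);O=s['orientation']
    P=np.mean(P,0);r=rot(O).as_matrix();y=np.degrees(np.arctan2(r[1,1],r[0,1]))
    print('pos',P.round(4),'yaw_y',y.round(2),'delta',(r.T@(np.array(target)-P)).round(4),'turn',None if yaw_y is None else round(-(yaw_y-y),2))
E
python3 - <<'E'
from h import *
todelta([.432,-.3175,.20],-84.6)
p=grab_frame('top');print(spot(p,'panel'),spot(p,'backer'))
q=grab_frame('scene');print(spot(q,'panel'),spot(q,'backer'))
print(robot.read_state()['q'])
cv2.imwrite('pics/v1.png',np.vstack([cv2.resize(x['pixels'][b:b+100,a:a+200,::-1],None,fx=3,fy=3,interpolation=cv2.INTER_CUBIC) for x,a,b in((p,430,220),(q,60,130))]))
E
```

```text
pos [ 0.4386 -0.3049  0.2288] yaw_y -84.43 delta [-0.0077  0.012   0.0288] turn 0.17
[] [(0.78, array([ 0.4115, -0.2928,  0.1372]))]
[(0.65, array([ 0.4678, -0.3043,  0.2489]))] [(0.97, array([ 0.4626, -0.308 ,  0.1345])), (0.71, array([0.5756, 0.3022, 0.0014]))]
[-7.45611032e-01  2.99314510e-01 -2.33543275e-01  1.03802838e+00
  1.14397342e-05  2.30037078e+00]
```

Call:
play_rows(
  moves=[
    {"delta_pos":[-0.0077,0.012,0],"angular":[0,0,0.2]},
    {"delta_pos":[-0.0077,0.012,0.02],"angular":[0,0,0.2]},
    {"delta_pos":[-0.0077,0.012,0.045],"angular":[0,0,0.2]},
    {"delta_pos":[-0.0077,0.012,0.065],"angular":[0,0,0.2]},
    {"delta_pos":[-0.0077,0.012,0.08],"angular":[0,0,0.2]},
    {"delta_pos":[-0.0077,0.012,0.08],"angular":[0,0,0.2]},
    {"delta_pos":[-0.0077,0.012,0.08],"angular":[0,0,0.2]},
  ],
)

```text
clock: 26.85
tool_pos: [0.4325, -0.3188, 0.1506]
orientation: [3.138, 0.143, -0.0]
force: [0.1, 0.8, -1.4]
opening: 0.0591
gripper_force: 44.0
```

```bash
python3 - <<'E'
from h import *
todelta([.432,-.3175,.134],-84.6)
p=grab_frame('top');q=grab_frame('scene')
cv2.imwrite('pics/v2.png',np.vstack([cv2.resize(x['pixels'][b:b+72,a:a+150,::-1],None,fx=4,fy=4,interpolation=cv2.INTER_CUBIC) for x,a,b in((p,450,228),(q,90,165))]))
B=np.array([.4318,-.3175,0]);r=R.from_euler('z',5.4,degrees=True)
def rect(a,b,z):return r.apply(np.array([[x*a/2,y*b/2,z] for x,y in((1,1),(1,-1),(-1,-1),(-1,1))]))+B
print('scene backer',w2px(q,rect(.18,.09,.136)).round(1).tolist(),'panel top at .170',w2px(q,rect(.15,.06,.170)).round(1).tolist())
E
```

```text
pos [ 0.4325 -0.3188  0.1506] yaw_y -84.79 delta [-0.0004 -0.0014  0.0166] turn -0.19
scene backer [[187.3, 225.3], [142.3, 229.1], [149.6, 173.9], [189.9, 170.8]] panel top at .170 [[177.4, 208.6], [147.0, 211.1], [152.8, 165.4], [180.5, 163.4]]
```

View pics/v2.png

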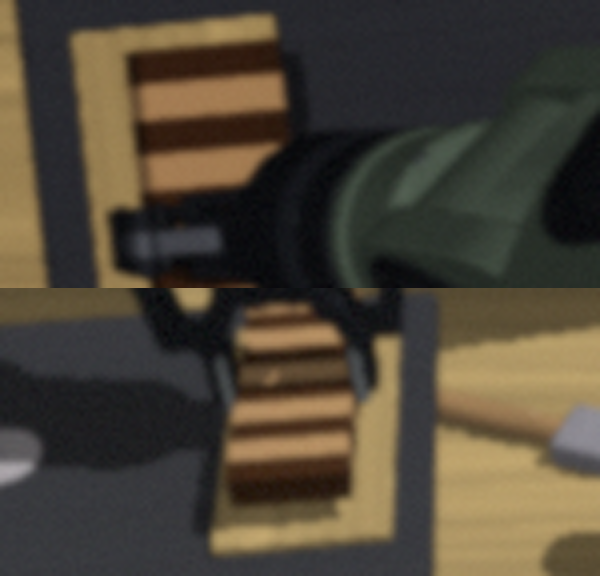

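Panel and board both show: top-view panel far edge (128,55)–(278,40), board far edge (72,33)–(275,14); scene-view panel near edge (229,468)–(350,458), board (212,553)–(395,537).

```bash
python3 - <<'E'
from h import *
p=grab_frame('top');q=grab_frame('scene')
cp=lambda L:(np.array(L)+.5)/4-.5+[450,228]
cq=lambda L:(np.array(L)-[0,288]+.5)/4-.5+[90,165]
r=R.from_euler('z',-5.4,degrees=True)
for n,im,c,pa,ba in(('top',p,cp,[(128,55),(278,40)],[(72,33),(275,14)]),('scene',q,cq,[(350,458),(229,468)],[(395,537),(212,553)])):
  for zt in(.168,.170):
    P=px2w(im,c(pa),zt);B=px2w(im,c(ba),.136)
    dd=r.apply(P.mean(0)-B.mean(0))   # ideal (-.015,0)
    ang=lambda X:np.degrees(np.arctan2(*(X[1]-X[0])[[1,0]]))
    print(n,zt,'d',dd.round(4),'lenP',np.linalg.norm(P[1]-P[0]).round(4),'lenB',np.linalg.norm(B[1]-B[0]).round(4),'yaw diff',ang(P)-ang(B), P.mean(0).round(4),B.mean(0).round(4))
E
```

```text
top 0.168 d [-0.0128 -0.0006  0.032 ] lenP 0.0646 lenB 0.0904 yaw diff 0.3636303868223365 [ 0.5077 -0.3112  0.168 ] [ 0.5204 -0.3093  0.136 ]
top 0.17 d [-0.0128  0.0001  0.034 ] lenP 0.0644 lenB 0.0904 yaw diff 0.36363038682240756 [ 0.5076 -0.3105  0.17  ] [ 0.5204 -0.3093  0.136 ]
scene 0.168 d [-0.0271 -0.0029  0.032 ] lenP 0.0601 lenB 0.0912 yaw diff -0.10675813170733761 [ 0.4997 -0.3122  0.168 ] [ 0.5264 -0.3068  0.136 ]
scene 0.17 d [-0.0248 -0.0024  0.034 ] lenP 0.0599 lenB 0.0912 yaw diff -0.10675813170711024 [ 0.5019 -0.3115  0.17  ] [ 0.5264 -0.3068  0.136 ]
```

Call:
play_rows(
  moves=[
    {"delta_pos":[-0.001,-0.001,0.005],"angular":[0,0,0]},
    {"delta_pos":[-0.001,-0.001,0.01],"angular":[0,0,0]},
    {"delta_pos":[-0.001,-0.001,0.013],"angular":[0,0,0]},
    {"delta_pos":[-0.001,-0.001,0.014],"angular":[0,0,0]},
    {"delta_pos":[-0.001,-0.001,0.014],"angular":[0,0,0]},
  ],
)

```text
clock: 27.55
tool_pos: [0.4315, -0.3171, 0.136]
orientation: [-3.138, -0.144, 0.001]
force: [-0.3, 0.3, -1.1]
opening: 0.0587
gripper_force: 44.1
```

Call:
play_rows(
  moves=[
    {"delta_pos":[0,0,0.001],"angular":[0,0,0]},
    {"delta_pos":[0,0,0.001],"angular":[0,0,0]},
    {"delta_pos":[0,0,0.001],"angular":[0,0,0]},
  ],
)

```text
clock: 27.85
tool_pos: [0.4317, -0.3173, 0.1354]
orientation: [3.138, 0.144, 0.0]
force: [0.2, 0.2, -1.2]
opening: 0.059
gripper_force: 44.1
```

Call:
play_rows(
  moves=[
    {"delta_pos":[0,0,0.001],"angular":[0,0,0]},
    {"delta_pos":[0,0,0.001],"angular":[0,0,0]},
    {"delta_pos":[0,0,0.001],"angular":[0,0,0]},
  ],
)

```text
clock: 28.15
tool_pos: [0.4318, -0.3174, 0.1348]
orientation: [3.138, 0.144, 0.001]
force: [-0.6, 0.0, 5.3]
opening: 0.0588
gripper_force: 44.8
```

Contact. I release and lift, then measure the placing.

Call:
play_rows(
  moves=[
    {"delta_pos":[0,0,0],"angular":[0,0,0]},
    {"delta_pos":[0,0,0],"angular":[0,0,0]},
    {"delta_pos":[0,0,0],"angular":[0,0,0]},
    {"delta_pos":[0,0,0],"angular":[0,0,0]},
    {"delta_pos":[0,0,0],"angular":[0,0,0]},
  ],
  fingers=0.8,
)

```text
clock: 28.65
tool_pos: [0.4316, -0.3173, 0.1342]
orientation: [-3.138, -0.144, 0.0]
force: [0.2, 0.1, -0.0]
opening: 0.0768
gripper_force: 0.0
```

Call:
play_rows(
  moves=[
    {"delta_pos":[0,0,-0.01],"angular":[0,0,0]},
    {"delta_pos":[0,0,-0.04],"angular":[0,0,0]},
    {"delta_pos":[0,0,-0.08],"angular":[0,0,0]},
    {"delta_pos":[0,0,-0.12],"angular":[0,0,0]},
    {"delta_pos":[0,0,-0.12],"angular":[0,0,0]},
  ],
)

```text
clock: 29.15
tool_pos: [0.4341, -0.3196, 0.2608]
orientation: [3.131, 0.143, 0.011]
force: [0.7, -0.2, -0.1]
opening: 0.0766
gripper_force: 0.0
```

Call:
play_rows(
  moves=[
    {"delta_pos":[-0.03,-0.05,0],"angular":[0,0,-8]},
    {"delta_pos":[-0.06,-0.1,0],"angular":[0,0,-16]},
    {"delta_pos":[-0.08,-0.15,0],"angular":[0,0,-24]},
    {"delta_pos":[-0.08,-0.2,0],"angular":[0,0,-32]},
    {"delta_pos":[-0.06,-0.25,0],"angular":[0,0,-40]},
    {"delta_pos":[-0.03,-0.29,0],"angular":[0,0,-48]},
    {"delta_pos":[-0.03,-0.33,0],"angular":[0,0,-56]},
    {"delta_pos":[-0.03,-0.35,0],"angular":[0,0,-60]},
  ],
)

```text
clock: 29.95
tool_pos: [0.3698, 0.0314, 0.2547]
orientation: [-2.64, -1.703, -0.002]
force: [0.7, 0.3, 0.1]
opening: 0.0771
gripper_force: 0.0
```

```bash
python3 - <<'E'
from h import *
todelta([.4166,.3145,.176],0)
p=grab_frame('top');q=grab_frame('scene');save(p,'t3.png');save(q,'s7.png')
print(spot(p,'panel'),spot(p,'backer'),spot(q,'panel'),spot(q,'backer'),spot(p,'tin'))
ctr=[.4318,-.3175]
cv2.imwrite('pics/v3.png',np.vstack([cv2.resize(x['pixels'][b:b+h,a:a+150,::-1],None,fx=4.8,fy=4.8,interpolation=cv2.INTER_CUBIC) for x,a,b,h in((p,430,225,125*62//100-2),(q,90,165,48))]))
E
```

```text
pos [0.3698 0.0314 0.2547] yaw_y -24.36 delta [ 0.2771 -0.0742  0.0789] turn -24.36
[(0.87, array([ 0.4331, -0.3137,  0.1574]))] [(0.76, array([ 0.4228, -0.2939,  0.1365]))] [(0.74, array([ 0.4505, -0.3133,  0.1546])), (0.64, array([ 0.4308, -0.1356,  0.0532]))] [(0.74, array([ 0.4695, -0.2926,  0.1313]))] [(0.6, array([0.4191, 0.3031, 0.084 ]))]
```

```bash
python3 - <<'E'
import cv2,numpy as np
a=cv2.imread('pics/t3.png')[226:346,457:541];b=cv2.imread('pics/s7.png')[150:270,130:204]
cv2.imwrite('pics/v4.png',cv2.resize(np.hstack([a,b]),None,fx=5,fy=5,interpolation=cv2.INTER_CUBIC))
E
```

```text
(no output)
```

View pics/v4.png

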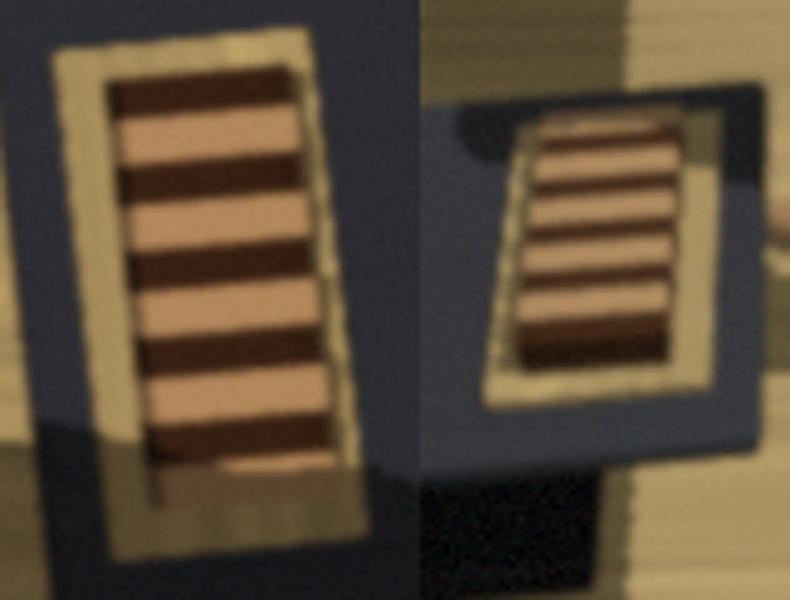

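The panel lies flat on the board: top view corners (107,84),(290,66),(337,490),(153,508), board (53,50),(308,28),(370,537),(115,562).

```bash
python3 - <<'E'
from h import *
p=grab_frame('top');q=grab_frame('scene')
c=lambda L:(np.array(L)+.5)/5-.5+[457,226]
A=px2w(p,c([(107,84),(290,66),(337,490),(153,508)]),.154);B=px2w(p,c([(53,50),(308,28),(370,537),(115,562)]),.136)
print(*quad(A,0));print(*quad(B,0))
print('offset in backer frame',R.from_euler('z',-5.4,degrees=True).apply(A.mean(0)-B.mean(0)).round(4))
cs=lambda L:(np.array(L)-[420,0]+.5)/5-.5+[130,150]
# scene: bottom edge of near end face sits on z=.136 ; left/right at near end
P=px2w(q,cs([(667,360),(523,370)]),.136);Bn=px2w(q,cs([(712,386),(485,407)]),.136);print('near gap',R.from_euler('z',-5.4,degrees=True).apply(P.mean(0)-Bn.mean(0)).round(4),np.linalg.norm(P[0]-P[1]))
E
```

```text
[ 0.4335 -0.3154  0.154 ] [ -84.39 -174.89] 0.0638 0.147
[ 0.4308 -0.3179  0.136 ] [ -84.73 -174.2 ] 0.0903 0.1805
offset in backer frame [0.0029 0.0022 0.018 ]
near gap [-0.019  -0.0027  0.    ] 0.05822493437641469
```

The two cameras bracket zero offset (+3/−4 mm along, +2/−3 mm across), so the panel is centred within measuring error. Next I fetch the tin back.

Call:
play_rows(
  moves=[
    {"delta_pos":[0.2771,-0.0742,0.04],"angular":[0,0,-24.4]},
    {"delta_pos":[0.2771,-0.0742,0.04],"angular":[0,0,-24.4]},
    {"delta_pos":[0.2771,-0.0742,0.04],"angular":[0,0,-24.4]},
    {"delta_pos":[0.2771,-0.0742,0.04],"angular":[0,0,-24.4]},
    {"delta_pos":[0.2771,-0.0742,0.04],"angular":[0,0,-24.4]},
    {"delta_pos":[0.2771,-0.0742,0.04],"angular":[0,0,-24.4]},
    {"delta_pos":[0.2771,-0.0742,0.04],"angular":[0,0,-24.4]},
    {"delta_pos":[0.2771,-0.0742,0.04],"angular":[0,0,-24.4]},
  ],
  fingers=0.85,
)

```text
clock: 31.2
tool_pos: [0.4185, 0.3109, 0.2135]
orientation: [-2.228, -2.214, 0.003]
force: [0.9, -1.0, -0.0]
opening: 0.0791
gripper_force: 0.0
```

Call:
play_rows(
  moves=[
    {"delta_pos":[0,0,0],"angular":[0,0,0]},
    {"delta_pos":[0,0,0],"angular":[0,0,0]},
    {"delta_pos":[0,0,0],"angular":[0,0,0]},
    {"delta_pos":[0,0,0],"angular":[0,0,0]},
  ],
)

```text
clock: 31.6
tool_pos: [0.4187, 0.3105, 0.2147]
orientation: [2.23, 2.213, 0.001]
force: [-0.3, -0.1, 0.8]
opening: 0.0786
gripper_force: 0.0
```

```bash
python3 -c "
from h import *
todelta([.4163,.3171,.037],0.0)"
```

```text
pos [0.4187 0.3105 0.2147] yaw_y -0.44 delta [ 0.0065 -0.0026  0.1777] turn -0.44
```

Call:
play_rows(
  moves=[
    {"delta_pos":[0.0065,-0.0026,0.0],"angular":[0,0,-0.4]},
    {"delta_pos":[0.0065,-0.0026,0.04],"angular":[0,0,-0.4]},
    {"delta_pos":[0.0065,-0.0026,0.08],"angular":[0,0,-0.4]},
    {"delta_pos":[0.0065,-0.0026,0.1],"angular":[0,0,-0.4]},
    {"delta_pos":[0.0065,-0.0026,0.1],"angular":[0,0,-0.4]},
    {"delta_pos":[0.0065,-0.0026,0.1],"angular":[0,0,-0.4]},
  ],
)

```text
clock: 32.2
tool_pos: [0.416, 0.3181, 0.1147]
orientation: [-2.22, -2.222, 0.0]
force: [-0.0, -0.1, -0.3]
opening: 0.0791
gripper_force: 0.0
```

```bash
python3 -c "
from h import *
todelta([.4163,.3171,.037],0.0)"
```

```text
pos [0.416  0.3181 0.1147] yaw_y 0.06 delta [-0.001   0.0003  0.0777] turn 0.06
```

Call:
play_rows(
  moves=[
    {"delta_pos":[0,0,0.03],"angular":[0,0,0]},
    {"delta_pos":[-0.001,0,0.055],"angular":[0,0,0]},
    {"delta_pos":[-0.001,0,0.07],"angular":[0,0,0]},
    {"delta_pos":[-0.001,0,0.078],"angular":[0,0,0]},
    {"delta_pos":[-0.001,0,0.078],"angular":[0,0,0]},
    {"delta_pos":[-0.001,0,0.078],"angular":[0,0,0]},
  ],
)

```text
clock: 32.8
tool_pos: [0.417, 0.3174, 0.0376]
orientation: [2.22, 2.222, 0.003]
force: [0.2, 0.4, 1.0]
opening: 0.0788
gripper_force: 0.0
```

Call:
play_rows(
  moves=[
    {"delta_pos":[0,0,0],"angular":[0,0,0]},
    {"delta_pos":[0,0,0],"angular":[0,0,0]},
    {"delta_pos":[0,0,0],"angular":[0,0,0]},
    {"delta_pos":[0,0,0],"angular":[0,0,0]},
    {"delta_pos":[0,0,0],"angular":[0,0,0]},
    {"delta_pos":[0,0,0],"angular":[0,0,0]},
    {"delta_pos":[0,0,0],"angular":[0,0,0]},
  ],
  fingers=-1,
  force=35,
)

```text
clock: 33.5
tool_pos: [0.417, 0.3174, 0.0377]
orientation: [2.22, 2.222, 0.004]
force: [-0.5, -0.6, 5.6]
opening: 0.0632
gripper_force: 37.6
```

Call:
play_rows(
  moves=[
    {"delta_pos":[0,0,-0.02],"angular":[0,0,0]},
    {"delta_pos":[0,0,-0.055],"angular":[0,0,0]},
    {"delta_pos":[0,0,-0.09],"angular":[0,0,0]},
    {"delta_pos":[0,0,-0.125],"angular":[0,0,0]},
    {"delta_pos":[0,0,-0.147],"angular":[0,0,0]},
    {"delta_pos":[-0.03,0.01,-0.147],"angular":[0,0,0]},
    {"delta_pos":[-0.07,0.025,-0.147],"angular":[0,0,0]},
    {"delta_pos":[-0.1,0.036,-0.147],"angular":[0,0,0]},
  ],
)

```text
clock: 34.3
tool_pos: [0.4523, 0.2153, 0.1838]
orientation: [2.22, 2.222, 0.001]
force: [-0.7, 1.4, -1.6]
opening: 0.0635
gripper_force: 39.6
```

Call:
play_rows(
  moves=[
    {"delta_pos":[-0.04,0.015,0],"angular":[0,0,0]},
    {"delta_pos":[-0.08,0.03,0],"angular":[0,0,0]},
    {"delta_pos":[-0.12,0.045,0],"angular":[0,0,0]},
    {"delta_pos":[-0.16,0.06,0],"angular":[0,0,0]},
    {"delta_pos":[-0.2,0.075,0],"angular":[0,0,0]},
    {"delta_pos":[-0.24,0.09,0],"angular":[0,0,0]},
    {"delta_pos":[-0.275,0.104,0],"angular":[0,0,0]},
    {"delta_pos":[-0.295,0.112,0],"angular":[0,0,0]},
  ],
)

```text
clock: 35.1
tool_pos: [0.565, -0.0811, 0.1834]
orientation: [2.223, 2.218, -0.0]
force: [-0.2, 0.6, -1.7]
opening: 0.0636
gripper_force: 39.6
```

Call:
play_rows(
  moves=[
    {"delta_pos":[0,0,0],"angular":[0,0,0]},
    {"delta_pos":[0,0,0.03],"angular":[0,0,0]},
    {"delta_pos":[0,0,0.065],"angular":[0,0,0]},
    {"delta_pos":[0,0,0.09],"angular":[0,0,0]},
    {"delta_pos":[0,0,0.09],"angular":[0,0,0]},
    {"delta_pos":[0,0,0.09],"angular":[0,0,0]},
  ],
)

```text
clock: 35.7
tool_pos: [0.5638, -0.0775, 0.0936]
orientation: [-2.219, -2.222, 0.001]
force: [-0.4, 0.3, -1.5]
opening: 0.0634
gripper_force: 39.6
```

```bash
python3 -c "
from h import *
todelta([.5644,-.0778,.044],0.0)"
```

```text
pos [ 0.5638 -0.0775  0.0936] yaw_y 0.08 delta [-0.0003  0.0007  0.0496] turn 0.08
```

Call:
play_rows(
  moves=[
    {"delta_pos":[0,0.0005,0.02],"angular":[0,0,0]},
    {"delta_pos":[0,0.0005,0.035],"angular":[0,0,0]},
    {"delta_pos":[0,0.0005,0.045],"angular":[0,0,0]},
    {"delta_pos":[0,0.0005,0.048],"angular":[0,0,0]},
    {"delta_pos":[0,0.0005,0.048],"angular":[0,0,0]},
    {"delta_pos":[0,0.0005,0.048],"angular":[0,0,0]},
  ],
)

```text
clock: 36.3
tool_pos: [0.5655, -0.0783, 0.0463]
orientation: [2.22, 2.221, 0.001]
force: [-0.2, -0.4, -2.3]
opening: 0.0628
gripper_force: 39.6
```

Call:
play_rows(
  moves=[
    {"delta_pos":[0,0,0.001],"angular":[0,0,0]},
    {"delta_pos":[0,0,0.002],"angular":[0,0,0]},
    {"delta_pos":[0,0,0.002],"angular":[0,0,0]},
  ],
)

```text
clock: 36.6
tool_pos: [0.5654, -0.0784, 0.0447]
orientation: [2.219, 2.221, 0.001]
force: [-2.0, -0.1, 6.5]
opening: 0.0635
gripper_force: 40.4
```

Call:
play_rows(
  moves=[
    {"delta_pos":[0,0,0],"angular":[0,0,0]},
    {"delta_pos":[0,0,0],"angular":[0,0,0]},
    {"delta_pos":[0,0,0],"angular":[0,0,0]},
    {"delta_pos":[0,0,0],"angular":[0,0,0]},
    {"delta_pos":[0,0,0],"angular":[0,0,0]},
  ],
  fingers=0.8,
)

```text
clock: 37.1
tool_pos: [0.5647, -0.0781, 0.0432]
orientation: [-2.221, -2.222, 0.0]
force: [0.3, -0.2, 1.2]
opening: 0.0769
gripper_force: 0.0
```

Call:
play_rows(
  moves=[
    {"delta_pos":[0,0,-0.02],"angular":[0,0,0]},
    {"delta_pos":[0,0,-0.06],"angular":[0,0,0]},
    {"delta_pos":[0,0,-0.1],"angular":[0,0,0]},
    {"delta_pos":[0,0,-0.15],"angular":[0,0,0]},
    {"delta_pos":[0,0,-0.15],"angular":[0,0,0]},
    {"delta_pos":[0.05,-0.01,-0.15],"angular":[0,0,0]},
    {"delta_pos":[0.1,-0.02,-0.15],"angular":[0,0,0]},
  ],
  fingers=0.75,
)

```text
clock: 37.8
tool_pos: [0.5452, 0.0199, 0.1934]
orientation: [2.224, 2.218, 0.002]
force: [0.7, 0.8, 0.6]
opening: 0.0743
gripper_force: 0.0
```

Call:
play_rows(
  moves=[
    {"delta_pos":[0.301,-0.0345,0],"angular":[0,0,0]},
    {"delta_pos":[0.301,-0.0345,0],"angular":[0,0,0]},
    {"delta_pos":[0.301,-0.0345,0],"angular":[0,0,0]},
    {"delta_pos":[0.301,-0.0345,0],"angular":[0,0,0]},
    {"delta_pos":[0.301,-0.0345,0],"angular":[0,0,0]},
    {"delta_pos":[0.301,-0.0345,0],"angular":[0,0,0]},
    {"delta_pos":[0.301,-0.0345,0],"angular":[0,0,0]},
    {"delta_pos":[0.301,-0.0345,0.04],"angular":[0,0,0]},
  ],
  fingers=0.75,
)

```text
clock: 38.6
tool_pos: [0.5135, 0.3244, 0.1573]
orientation: [2.214, 2.223, 0.015]
force: [1.3, 0.2, 0.3]
opening: 0.0748
gripper_force: 0.0
```

Call:
play_rows(
  moves=[
    {"delta_pos":[0,0,0.01],"angular":[0,0,0]},
    {"delta_pos":[0,0,0.02],"angular":[0,0,0]},
    {"delta_pos":[0,0,0.02],"angular":[0,0,0]},
    {"delta_pos":[0,0,0.02],"angular":[0,0,0]},
  ],
)

```text
clock: 39.0
tool_pos: [0.511, 0.3204, 0.134]
orientation: [2.222, 2.221, 0.001]
force: [0.0, 0.1, 0.0]
opening: 0.075
gripper_force: 0.0
```

```bash
python3 -c "
from h import *
todelta([.5107,.3228,.049],0.0)"
```

```text
pos [0.511  0.3204 0.134 ] yaw_y -0.03 delta [ 0.0024 -0.0004  0.085 ] turn -0.03
```

Call:
play_rows(
  moves=[
    {"delta_pos":[0.002,0,0.02],"angular":[0,0,0]},
    {"delta_pos":[0.002,0,0.05],"angular":[0,0,0]},
    {"delta_pos":[0.002,0,0.075],"angular":[0,0,0]},
    {"delta_pos":[0.002,0,0.085],"angular":[0,0,0]},
    {"delta_pos":[0.002,0,0.085],"angular":[0,0,0]},
    {"delta_pos":[0.002,0,0.085],"angular":[0,0,0]},
  ],
)

```text
clock: 39.6
tool_pos: [0.5114, 0.3232, 0.0497]
orientation: [2.22, 2.221, 0.003]
force: [-0.7, 0.8, 0.3]
opening: 0.075
gripper_force: 0.0
```

Call:
play_rows(
  moves=[
    {"delta_pos":[0,0,0],"angular":[0,0,0]},
    {"delta_pos":[0,0,0],"angular":[0,0,0]},
    {"delta_pos":[0,0,0],"angular":[0,0,0]},
    {"delta_pos":[0,0,0],"angular":[0,0,0]},
    {"delta_pos":[0,0,0],"angular":[0,0,0]},
    {"delta_pos":[0,0,0],"angular":[0,0,0]},
    {"delta_pos":[0,0,0],"angular":[0,0,0]},
  ],
  fingers=-1,
)

```text
clock: 40.3
tool_pos: [0.5113, 0.3234, 0.0498]
orientation: [2.22, 2.222, 0.004]
force: [-0.0, -0.0, 6.9]
opening: 0.0473
gripper_force: 36.9
```

Call:
play_rows(
  moves=[
    {"delta_pos":[0,0,-0.02],"angular":[0,0,0]},
    {"delta_pos":[0,0,-0.055],"angular":[0,0,0]},
    {"delta_pos":[0,0,-0.09],"angular":[0,0,0]},
    {"delta_pos":[0,0,-0.125],"angular":[0,0,0]},
    {"delta_pos":[0,0,-0.147],"angular":[0,0,0]},
    {"delta_pos":[0,0,-0.147],"angular":[0,0,0]},
  ],
)

```text
clock: 40.9
tool_pos: [0.5123, 0.3239, 0.1991]
orientation: [2.219, 2.221, 0.01]
force: [0.3, 0.0, -1.1]
opening: 0.0477
gripper_force: 36.8
```

Call:
play_rows(
  moves=[
    {"delta_pos":[-0.03,0.005,0],"angular":[0,0,0]},
    {"delta_pos":[-0.075,0.012,0],"angular":[0,0,0]},
    {"delta_pos":[-0.12,0.02,0],"angular":[0,0,0]},
    {"delta_pos":[-0.165,0.027,0],"angular":[0,0,0]},
    {"delta_pos":[-0.21,0.034,0],"angular":[0,0,0]},
    {"delta_pos":[-0.255,0.04,0],"angular":[0,0,1]},
    {"delta_pos":[-0.3,0.047,0],"angular":[0,0,2]},
    {"delta_pos":[-0.322,0.0505,0],"angular":[0,0,2.4]},
  ],
)

```text
clock: 41.7
tool_pos: [0.5604, -0.0025, 0.1936]
orientation: [-2.27, -2.17, 0.003]
force: [-0.4, 0.0, -1.5]
opening: 0.0477
gripper_force: 36.8
```

Call:
play_rows(
  moves=[
    {"delta_pos":[0,0,0],"angular":[0,0,0]},
    {"delta_pos":[0,0,0.03],"angular":[0,0,0]},
    {"delta_pos":[0,0,0.065],"angular":[0,0,0]},
    {"delta_pos":[0,0,0.09],"angular":[0,0,0]},
    {"delta_pos":[0,0,0.09],"angular":[0,0,0]},
    {"delta_pos":[0,0,0.09],"angular":[0,0,0]},
  ],
)

```text
clock: 42.3
tool_pos: [0.5602, 0.0018, 0.1047]
orientation: [-2.264, -2.175, 0.002]
force: [0.0, 0.2, -0.2]
opening: 0.048
gripper_force: 36.7
```

```bash
python3 -c "
from h import *
todelta([.5612,.0008,.056],-2.4)"
```

```text
pos [0.5602 0.0018 0.1047] yaw_y -2.3 delta [-0.001   0.0012  0.0487] turn 0.1
```

Call:
play_rows(
  moves=[
    {"delta_pos":[-0.0005,0.0003,0.02],"angular":[0,0,0]},
    {"delta_pos":[-0.0005,0.0003,0.035],"angular":[0,0,0]},
    {"delta_pos":[-0.0005,0.0003,0.044],"angular":[0,0,0]},
    {"delta_pos":[-0.0005,0.0003,0.047],"angular":[0,0,0]},
    {"delta_pos":[-0.0005,0.0003,0.047],"angular":[0,0,0]},
    {"delta_pos":[-0.0005,0.0003,0.047],"angular":[0,0,0]},
  ],
)

```text
clock: 42.9
tool_pos: [0.5621, 0.0004, 0.0592]
orientation: [2.266, 2.175, 0.002]
force: [-0.1, -0.7, -0.9]
opening: 0.0474
gripper_force: 36.8
```

Call:
play_rows(
  moves=[
    {"delta_pos":[0,0,0.001],"angular":[0,0,0]},
    {"delta_pos":[0,0,0.002],"angular":[0,0,0]},
    {"delta_pos":[0,0,0.002],"angular":[0,0,0]},
  ],
)

```text
clock: 43.2
tool_pos: [0.5618, 0.0003, 0.0568]
orientation: [2.266, 2.175, 0.001]
force: [-0.6, 0.6, 1.3]
opening: 0.0475
gripper_force: 37.1
```

Call:
play_rows(
  moves=[
    {"delta_pos":[0,0,0.0005],"angular":[0,0,0]},
    {"delta_pos":[0,0,0.0005],"angular":[0,0,0]},
  ],
)

```text
clock: 43.4
tool_pos: [0.5617, 0.0003, 0.0568]
orientation: [2.266, 2.175, 0.001]
force: [-1.6, 0.2, 6.2]
opening: 0.0477
gripper_force: 37.6
```

Call:
play_rows(
  moves=[
    {"delta_pos":[0,0,0],"angular":[0,0,0]},
    {"delta_pos":[0,0,0],"angular":[0,0,0]},
    {"delta_pos":[0,0,0],"angular":[0,0,0]},
    {"delta_pos":[0,0,0],"angular":[0,0,0]},
    {"delta_pos":[0,0,0],"angular":[0,0,0]},
  ],
  fingers=0.7,
)

```text
clock: 43.9
tool_pos: [0.5612, 0.0004, 0.0556]
orientation: [-2.267, -2.175, 0.0]
force: [0.5, -0.7, -0.4]
opening: 0.0727
gripper_force: 0.0
```

Call:
play_rows(
  moves=[
    {"delta_pos":[0,0,-0.02],"angular":[0,0,0]},
    {"delta_pos":[0,0,-0.06],"angular":[0,0,0]},
    {"delta_pos":[0,0,-0.1],"angular":[0,0,0]},
    {"delta_pos":[0,0,-0.145],"angular":[0,0,0]},
    {"delta_pos":[0,0,-0.145],"angular":[0,0,0]},
  ],
)

```text
clock: 44.4
tool_pos: [0.5653, -0.0, 0.2072]
orientation: [2.26, 2.169, 0.011]
force: [0.5, 0.1, 0.7]
opening: 0.0726
gripper_force: 0.0
```

Call:
play_rows(
  moves=[
    {"delta_pos":[0.3296,0.0302,0],"angular":[0,0,-2.4]},
    {"delta_pos":[0.3296,0.0302,0],"angular":[0,0,-2.4]},
    {"delta_pos":[0.3296,0.0302,0],"angular":[0,0,-2.4]},
    {"delta_pos":[0.3296,0.0302,0],"angular":[0,0,-2.4]},
    {"delta_pos":[0.3296,0.0302,0],"angular":[0,0,-2.4]},
    {"delta_pos":[0.3296,0.0302,0],"angular":[0,0,-2.4]},
    {"delta_pos":[0.3296,0.0302,0],"angular":[0,0,-2.4]},
    {"delta_pos":[0.3296,0.0302,0],"angular":[0,0,-2.4]},
  ],
  fingers=0.8,
)

```text
clock: 45.2
tool_pos: [0.6043, 0.3328, 0.1992]
orientation: [-2.214, -2.227, -0.0]
force: [-0.3, 0.6, -0.6]
opening: 0.0769
gripper_force: 0.0
```

Call:
play_rows(
  moves=[
    {"delta_pos":[0,0,0.0],"angular":[0,0,0]},
    {"delta_pos":[0,0,0.03],"angular":[0,0,0]},
    {"delta_pos":[0,0,0.05],"angular":[0,0,0]},
    {"delta_pos":[0,0,0.05],"angular":[0,0,0]},
    {"delta_pos":[0,0,0.05],"angular":[0,0,0]},
  ],
)

```text
clock: 45.7
tool_pos: [0.605, 0.3271, 0.1509]
orientation: [-2.222, -2.22, 0.002]
force: [0.5, -0.3, -0.3]
opening: 0.0771
gripper_force: 0.0
```

```bash
python3 -c "
from h import *
todelta([.6056,.3286,.0565],0)
p=grab_frame('top');print(spot(p,'tin'),spot(p,'block'))"
```

```text
pos [0.605  0.3271 0.1509] yaw_y -0.06 delta [0.0016 0.0007 0.0944] turn -0.06
[(0.91, array([ 0.5614, -0.0819,  0.0902]))] [(0.86, array([ 0.5585, -0.0007,  0.102 ]))]
```

Call:
play_rows(
  moves=[
    {"delta_pos":[0.001,0,0.03],"angular":[0,0,0]},
    {"delta_pos":[0.001,0,0.06],"angular":[0,0,0]},
    {"delta_pos":[0.001,0,0.085],"angular":[0,0,0]},
    {"delta_pos":[0.001,0,0.094],"angular":[0,0,0]},
    {"delta_pos":[0.001,0,0.094],"angular":[0,0,0]},
    {"delta_pos":[0.001,0,0.094],"angular":[0,0,0]},
  ],
)

```text
clock: 46.45
tool_pos: [0.6062, 0.3299, 0.0585]
orientation: [2.22, 2.221, 0.003]
force: [-0.1, -1.1, 1.2]
opening: 0.0769
gripper_force: 0.0
```

Call:
play_rows(
  moves=[
    {"delta_pos":[0,0,0],"angular":[0,0,0]},
    {"delta_pos":[0,0,0],"angular":[0,0,0]},
    {"delta_pos":[0,0,0],"angular":[0,0,0]},
    {"delta_pos":[0,0,0],"angular":[0,0,0]},
    {"delta_pos":[0,0,0],"angular":[0,0,0]},
    {"delta_pos":[0,0,0],"angular":[0,0,0]},
    {"delta_pos":[0,0,0],"angular":[0,0,0]},
  ],
  fingers=-1,
)

```text
clock: 47.15
tool_pos: [0.6059, 0.33, 0.0587]
orientation: [2.22, 2.222, 0.004]
force: [-1.6, -0.1, 6.1]
opening: 0.0509
gripper_force: 36.2
```

Call:
play_rows(
  moves=[
    {"delta_pos":[0,0,-0.02],"angular":[0,0,0]},
    {"delta_pos":[0,0,-0.055],"angular":[0,0,0]},
    {"delta_pos":[0,0,-0.09],"angular":[0,0,0]},
    {"delta_pos":[0,0,-0.125],"angular":[0,0,0]},
    {"delta_pos":[0,0,-0.147],"angular":[0,0,0]},
    {"delta_pos":[0,0,-0.147],"angular":[0,0,0]},
  ],
)

```text
clock: 47.75
tool_pos: [0.6072, 0.3304, 0.2083]
orientation: [2.219, 2.22, 0.011]
force: [-0.1, 0.7, -1.1]
opening: 0.0506
gripper_force: 37.3
```

Call:
play_rows(
  moves=[
    {"delta_pos":[-0.03,-0.006,0],"angular":[0,0,0]},
    {"delta_pos":[-0.07,-0.013,0],"angular":[0,0,0]},
    {"delta_pos":[-0.11,-0.021,0],"angular":[0,0,0]},
    {"delta_pos":[-0.15,-0.028,0],"angular":[0,0,0]},
    {"delta_pos":[-0.19,-0.036,0],"angular":[0,0,0]},
    {"delta_pos":[-0.225,-0.043,0],"angular":[0,0,0]},
    {"delta_pos":[-0.25,-0.0477,0],"angular":[0,0,0]},
    {"delta_pos":[-0.2532,-0.0477,0],"angular":[0,0,0]},
  ],
)

```text
clock: 48.55
tool_pos: [0.5559, 0.0735, 0.2022]
orientation: [-2.224, -2.217, 0.004]
force: [0.5, 0.0, -1.7]
opening: 0.0508
gripper_force: 37.2
```

Call:
play_rows(
  moves=[
    {"delta_pos":[0,0,0],"angular":[0,0,0]},
    {"delta_pos":[0,0,0.03],"angular":[0,0,0]},
    {"delta_pos":[0,0,0.065],"angular":[0,0,0]},
    {"delta_pos":[0,0,0.09],"angular":[0,0,0]},
    {"delta_pos":[0,0,0.09],"angular":[0,0,0]},
    {"delta_pos":[0,0,0.09],"angular":[0,0,0]},
  ],
)

```text
clock: 49.15
tool_pos: [0.5573, 0.0773, 0.1135]
orientation: [-2.218, -2.223, 0.001]
force: [0.8, -1.2, -0.7]
opening: 0.0509
gripper_force: 37.2
```

```bash
python3 -c "
from h import *
todelta([.5579,.0754,.064],0)"
```

```text
pos [0.5573 0.0773 0.1135] yaw_y 0.12 delta [-0.0019  0.0007  0.0495] turn 0.12
```

Call:
play_rows(
  moves=[
    {"delta_pos":[-0.0005,0,0.02],"angular":[0,0,0]},
    {"delta_pos":[-0.0005,0,0.035],"angular":[0,0,0]},
    {"delta_pos":[-0.0005,0,0.044],"angular":[0,0,0]},
    {"delta_pos":[-0.0005,0,0.047],"angular":[0,0,0]},
    {"delta_pos":[-0.0005,0,0.047],"angular":[0,0,0]},
    {"delta_pos":[-0.0005,0,0.047],"angular":[0,0,0]},
  ],
)

```text
clock: 49.75
tool_pos: [0.5583, 0.0759, 0.0678]
orientation: [2.22, 2.222, 0.002]
force: [-0.3, 0.5, -1.2]
opening: 0.0504
gripper_force: 37.3
```

Call:
play_rows(
  moves=[
    {"delta_pos":[0,0,0.001],"angular":[0,0,0]},
    {"delta_pos":[0,0,0.002],"angular":[0,0,0]},
    {"delta_pos":[0,0,0.002],"angular":[0,0,0]},
  ],
)

```text
clock: 50.05
tool_pos: [0.5581, 0.0757, 0.0657]
orientation: [2.22, 2.221, 0.002]
force: [-0.8, 1.0, 4.9]
opening: 0.0506
gripper_force: 37.6
```

Contact. I release, lift and back away, then compare with the start.

Call:
play_rows(
  moves=[
    {"delta_pos":[0,0,0],"angular":[0,0,0]},
    {"delta_pos":[0,0,0],"angular":[0,0,0]},
    {"delta_pos":[0,0,0],"angular":[0,0,0]},
    {"delta_pos":[0,0,0],"angular":[0,0,0]},
    {"delta_pos":[0,0,0],"angular":[0,0,0]},
  ],
  fingers=0.8,
)

```text
clock: 50.55
tool_pos: [0.5575, 0.0758, 0.0647]
orientation: [-2.221, -2.222, 0.0]
force: [-0.1, -1.1, -0.3]
opening: 0.0769
gripper_force: 0.0
```

Call:
play_rows(
  moves=[
    {"delta_pos":[0,0,-0.02],"angular":[0,0,0]},
    {"delta_pos":[0,0,-0.06],"angular":[0,0,0]},
    {"delta_pos":[0,0,-0.1],"angular":[0,0,0]},
    {"delta_pos":[0,0,-0.15],"angular":[0,0,0]},
    {"delta_pos":[0,0,-0.18],"angular":[0,0,0]},
    {"delta_pos":[0,0,-0.18],"angular":[0,0,0]},
  ],
)

```text
clock: 51.15
tool_pos: [0.5604, 0.0758, 0.25]
orientation: [2.216, 2.218, 0.01]
force: [1.0, -0.7, 0.1]
opening: 0.0768
gripper_force: 0.0
```

Call:
play_rows(
  moves=[
    {"delta_pos":[0.15,-0.2,0],"angular":[0,0,0]},
    {"delta_pos":[0.15,-0.2,0],"angular":[0,0,0]},
    {"delta_pos":[0.15,-0.2,0],"angular":[0,0,0]},
    {"delta_pos":[0.15,-0.2,0],"angular":[0,0,0]},
    {"delta_pos":[0.15,-0.2,0],"angular":[0,0,0]},
    {"delta_pos":[0.15,-0.2,0],"angular":[0,0,0]},
    {"delta_pos":[0.15,-0.2,0],"angular":[0,0,0]},
  ],
)

```text
clock: 51.85
tool_pos: [0.3566, 0.226, 0.2443]
orientation: [2.217, 2.225, -0.001]
force: [0.4, 0.6, 0.1]
opening: 0.077
gripper_force: 0.0
```

```bash
python3 - <<'E'
from h import *
print(robot.read_state()['clock'])
p=grab_frame('top');q=grab_frame('scene')
for n in 'bottle tin block jar panel backer'.split(): print(n,spot(p,n,1),spot(q,n,1))
save(q,'s9.png');save(p,'t9.png')
f=lambda a,x,y,w,h:cv2.resize(a[y:y+h,x:x+w],None,fx=5,fy=5,interpolation=cv2.INTER_CUBIC)
a=cv2.imread('pics/top0.png');b=p['pixels'][:,:,::-1]
cv2.imwrite('pics/cmp.png',np.hstack([cv2.resize(x[190:250,255:390],None,fx=2.9,fy=5,interpolation=cv2.INTER_CUBIC) for x in(a,b)])) if 0 else cv2.imwrite('pics/cmp.png',np.vstack([f(a,250,192,145,58),f(b,250,192,145,58)]))
# shifts by phase correlation of upper parts
for nm,o,n2,wins in(('top','top0',p,{'bottle':(262,200,36,36),'block':(300,198,40,36),'tin':(342,193,40,40),'jar':(375,280,34,34)}),('scene','scene0',q,{'bottle':(338,238,30,46),'block':(302,243,32,40),'tin':(262,245,34,42),'jar':(242,200,28,40)})):
    A=cv2.cvtColor(cv2.imread(f'pics/{o}.png'),6).astype(np.float32);B=cv2.cvtColor(np.ascontiguousarray(n2['pixels'][:,:,::-1]),6).astype(np.float32)
    for k,(x,y,w,h) in wins.items(): print(nm,k,np.round(cv2.phaseCorrelate(A[y:y+h,x:x+w],B[y:y+h,x:x+w],cv2.createHanningWindow((w,h),5))[0],2))
E
```

```text
51.85
bottle [(0.98, array([0.5508, 0.0715, 0.1017]))] []
tin [(0.82, array([ 0.5622, -0.0832,  0.0925]))] [(0.92, array([ 0.5904, -0.078 ,  0.0848]))]
block [(0.97, array([5.627e-01, 4.000e-04, 9.880e-02]))] [(0.79, array([ 0.5818, -0.0013,  0.0799]))]
jar [(0.64, array([ 0.408 , -0.1304,  0.0764]))] [(0.88, array([ 0.4268, -0.1336,  0.052 ]))]
panel [(0.78, array([ 0.4346, -0.3141,  0.1564]))] [(0.58, array([ 0.4486, -0.3142,  0.1573]))]
backer [(0.61, array([ 0.4215, -0.2935,  0.1363]))] [(0.85, array([ 0.4687, -0.2923,  0.135 ]))]
top bottle [0.56 0.07]
top block [ 0.45 -0.55]
top tin [ 0.21 -1.1 ]
top jar [-0.07 -0.1 ]
scene bottle [-0.19  0.16]
scene block [-0.11  0.16]
scene tin [-0.29  1.05]
scene jar [-0.01  0.27]
```

View pics/cmp.png

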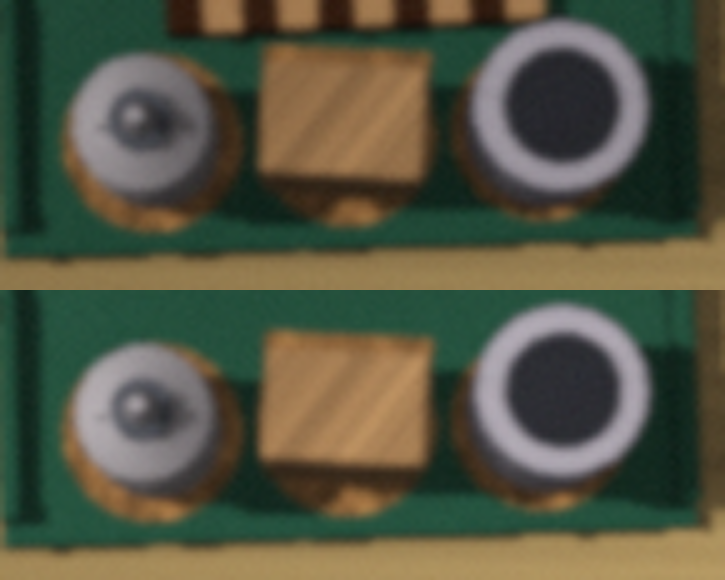

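The top row is the start and the bottom row is now. All three stand upright, within about 1 mm (bottle, block) and 2 mm (tin) of their start, and the jar hasn't moved. I'm handing the job in.

```bash
python3 -c "
from h import *
print(job.job_done())"
```

```text
the job is handed in; nothing more can be done
None
```

The job is handed in: the panel lies flat and centred on the backing board to within about 4 mm by my measurement. The bottle and block stand upright about 1 mm from where they started and the tin about 2 mm, with the jar unmoved.

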